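Instrument holder back on the cranked rail

TASK

The cleaned twin instrument holder goes back on the cranked steel rail: thread its collar over the rail's free end, slide it gently round both bends, and leave it hanging fully home against the stop collar near the rail's foot. The rail is light, so feel your way round the bends and never force the holder against it, and leave the other things on the worktop alone.

Things in the scene. Friction and masses are not known exactly. Their poses are not given: they have to be found in the camera images.
- holder_bore (a point): Loose twin instrument holder, 0.13-0.25 kg: aluminium collar with a level bore and a lug on top, an open grey cup below on each side. Point: bore centre, 66 mm above the cups' feet, on which it stands at the start. x along the bore, y across to a cup, z up; same when turned half round about z. Collar 26 mm long, 29 outside, bore 16. Cups 34 mm wide, centres 36 mm to each side, tops 16 mm below the bore's axis.
- holder_lug (a point): Middle of the holder's clamp lug, the part to grip, 29 mm above the bore's centre; axes as there. The lug is a flat-sided block, 22 mm along x, 14 mm along y, from 12 to 46 mm above the bore's axis.
- rail_end (a point): Tip of the rail's free end, on the rod's axis, 150 mm above the worktop. x: along the rod, from the tip inwards; y: to the side to which the rail steps; z: up. The rail is a fixed, level, 12 mm steel rod with a rounded tip, so the bore has 2 mm to spare all round. It is held only at its far end. Pressed with more than 25 N it bends; contact is stiff, about 20 N per mm.
- rail: The rail; origin on the worktop under the tip, same axes. The rod runs straight along x, then 70 degrees towards y in a bend of 45 mm centre-line radius, 45 mm straight, 70 degrees back in a like bend, and straight along x again, 101.5 mm to the side. The first bend begins 70 to 125 mm from the tip: it differs, is not measured, feel or look for it. The second ends 100 mm further along x.
- rail_stop (a point): Centre, on the rod's axis, of the near face of the stop collar: a dark ring 28 mm wide, 12 mm long, fixed on the rail's last straight, 312 mm along x and 101.5 mm along y from the tip; axes as there. With the holder home its collar touches this face, bore centre 13 mm before it. From 44 mm beyond come a column and foot, no higher than 9 mm above the rod's axis.
- cast: Loose plaster cast of a lower jaw with teeth, 62 x 70 x 31 mm, bystander. Origin: centre of its underside.
- beaker: Loose white plastic drinking cup, 68 mm across and 75 mm tall, empty, bystander. Origin: centre of its underside.
- tray: Loose shallow steel instrument tray, 190 x 115 x 18 mm, bystander. Origin: centre of its underside.

How it is judged:
On the way, in this order (a step that is already met when the one before it is completed fails the run):
1. the collar is threaded on the first straight of the rail (x of holder_bore in the frame of rail_end between 0.013 and 0.09 m and y of holder_bore in the frame of rail_end between -0.005 and 0.005 m and z of holder_bore in the frame of rail_end between -0.005 and 0.005 m), for 0.1 s.
2. the collar is on the piece between the two bends (y of holder_bore in the frame of rail_end between 0.03 and 0.072 m and z of holder_bore in the frame of rail_end between -0.005 and 0.005 m), for 0.1 s.
At the end, for the whole second after the job is handed in: The holder hangs on the last straight of the rail, released and at rest, upright within about 11 degrees, with its collar home against the stop collar (gap at most 2.5 mm) (x of holder_bore in the frame of rail_stop between -0.0155 and -0.01 m and y of holder_bore in the frame of rail_stop between -0.005 and 0.005 m and z of holder_bore in the frame of rail_stop between -0.006 and 0.005 m and angle between holder_bore's own z axis and vertical below 0.2 rad and angle between the x axis of holder_bore and the x axis of rail_stop, either way round below 0.2 rad and linear speed of holder below 0.02 m/s); the robot touches nothing.
It fails at once if the holder pressed against the rail with more than 25 N (contact force between holder and rail above 25 N).
It fails at once if the robot pressed on the rail with more than 25 N (contact force between the arm and rail above 25 N).
It fails at once if the cast, the cup or the tray moved by more than 20 mm (distance of any of cast, beaker, tray from where it was at the start of the episode above 0.02 m).
It also fails if it takes over 72 s, if anything falls off the work surface, if the arm or the gripper's body presses on something with over 40 N, if the wrist force passes 120 N, or if a joint passes its speed limit or range.

ROBOT

A 7-joint arm with a two-finger parallel gripper is mounted at the origin on the work surface. World frame = base frame: x ahead of the robot, y to its left, z up, the work surface at z = 0. Lengths are in m, angles in rad, forces in N, time in s.
With the tool pointing down it reaches from about 0.425 to 0.925 m from the base axis. Payload 6.8 kg.
Tool frame: the origin (TCP) lies at the very end of the fingers, on their centre line; the grasp point (between the pads) lies 19 mm behind it (r.tcp_to_grasp is the distance from the TCP to the grasp point, in m); z points along the fingers, y is the line along which they close (so a half turn about z gives the same grasp; the last joint's range is limited). The gripper opens to 85 mm and grips with 20 to 120 N. Pads are 22 mm wide; open, the fingers measure 114 mm over their backs; the gripper's body (76 mm by 85 mm) begins 54 mm behind the grasp point. The pads swing forward as they close: fully open they stand 13 mm farther back than shut.
Start: joints at [-1.281, 0.477, 0.022, 1.555, -0.011, 1.109, -0.083], TCP at [0.261, 0.622, 0.208] pointing down, gripper open.
Joint ranges: [-2.96, 2.96], [-0.34, 2.1], [-1.41, 1.46], [0.24, 2.44], [-1.37, 4.51], [0.17, 1.92], [-2.96, 2.96]. Speed limits (rad/s): [2.39, 2.39, 3.14, 3.14, 3.14, 3.14, 3.14].

INTERFACE

Orientations are given as a rotation vector (axis times angle).
In Python, from bench import r gives the robot as it stands.
- The arm moves only by the tool step_arm, never from a script. Its argument "moves" is a list of rows, each a list of 7 numbers: the shift along the tool's x, y, z in mm, then the turn, a rotation vector about the tool's x, y, z in rad, then the finger opening in mm, from 0 to 85.4. A call has 1 to 8 rows; each row is the pose to reach, as a shift and turn from the pose commanded when the call began, along the tool's axes at that moment; what a row does not reach only later rows make up. A row lasts 1/10 s, in which the tool goes at most 50 mm and 8.59 degrees, less where a joint would pass 70% of its speed; a pose out of reach is approached as far as the arm can. A call with a gripper value outside its range is refused whole. The fingers move at their own pace and stop on an object; "grip_force" is the grip in N (left out, the last holds). Time passes only in rows, so rows that repeat a pose let the fingers close. It gives the time, the measured TCP pose, the force, the opening and the grip force at its end, in the units of the state.
- r.get_obs(): the state, without advancing time (a new reading comes with each control period).
- r.grab_frame(name): name is "scene" or "top"; returns a dict with "image" (420x560x3 uint8, red, green, blue), "depth" (420x560 float32, m along the optical axis (not along the pixel's ray), 0 where there is no reading), "mtx" (3x3 intrinsics, pixels), "rvec" (rotation vector, rad) and "tvec" (3), from world to camera coordinates, as OpenCV has them. Camera axes: x right, y down, z forward; pixel columns grow to the right and rows downward; lengths in m; the calibration is good to about 2 mm. A picture is of the moment at which its call begins.
- r.hand_in(): hands the job in; it is judged then, once.
The state is a dict: "clock": time; "joints": joint angles; "qvel": joint speeds; "tau": joint torques, N m; "tcp_pos": TCP position; "orientation": TCP orientation; "contact_force": force on the tool from outside, world axes, zero at the start; "moment": the same for the moment, N m; "grip_width": finger opening in m; "gripper_force": force on a finger pad.
Only numpy, scipy, OpenCV 4.12 (cv2) and the standard library are available. Lean on these libraries where they do the work, as an engineer would, in place of code of your own. Each camera call takes 0.05 s, during which the arm holds its last target. There are 200 camera calls.

## Working session

There is one attempt and no reset: what is moved stays moved. The work goes in short steps, Python scripts to look and compute and a tool call to move; the robot and the scene stay as the last step left them, time stands still between calls to the robot, and variables do not carry over. Pictures are saved under pics/ and viewed, at most 10 in all, crops included, and the job is handed in when it is done.

Besides the shell and the picture viewer there is one more tool, called as name(argument=value, ...), one argument or row to a line, values as JSON. step_arm: Moves the arm, as the interface text tells. Its arguments: {"type":"object","properties":{"moves":{"type":"array","items":{"type":"array","items":{"type":"number"}}},"grip_force":{"type":"number"}},"required":["moves"]}

```bash
mkdir -p pics; ls; cat > h.py <<'E'
import numpy as np, cv2, pickle
from bench import r
def grab(n):
    f=r.grab_frame(n); pickle.dump(f,open(n+'.pkl','wb')); return f
def cloud(f):
    d=f['depth']; K=f['mtx']; R=cv2.Rodrigues(np.array(f['rvec'],float))[0]; t=np.array(f['tvec'],float).ravel()
    v,u=np.mgrid[:d.shape[0],:d.shape[1]]
    c=np.stack([(u-K[0,2])/K[0,0]*d,(v-K[1,2])/K[1,1]*d,d],-1)
    w=(c-t)@R; w[d==0]=np.nan; return w
E
python3 - <<'E'
from h import *
ims=[]
for n in ('scene','top'):
    f=grab(n); cv2.imwrite(f'pics/{n}0.png',f['image'][...,::-1])
o=r.get_obs(); print(o)
E
```

```text
pics
{'clock': 0.1, 'joints': array([-1.28109637,  0.47774919,  0.02232459,  1.55635812, -0.01149191,
        1.10928612, -0.08312043]), 'qvel': array([-0.00056797, -0.00250353,  0.00052094, -0.00197937,  0.00167273,
       -0.0004376 , -0.00057504]), 'tau': array([ 4.25245293e-03, -5.97763288e+01,  1.61370289e+00, -2.81956422e+01,
        1.28833667e-02,  4.99766786e-03,  2.33734039e-05]), 'tcp_pos': array([0.26127092, 0.62176032, 0.20659899]), 'orientation': array([-6.20679466e-01, -3.07945335e+00,  2.60660876e-03]), 'contact_force': array([-0.9727828 , -0.73450321,  0.15636582]), 'moment': array([-0.00555096, -0.00853755,  0.0136889 ]), 'gripper_force': 0.0, 'grip_width': 0.08514769593703984}
```

View pics/scene0.png

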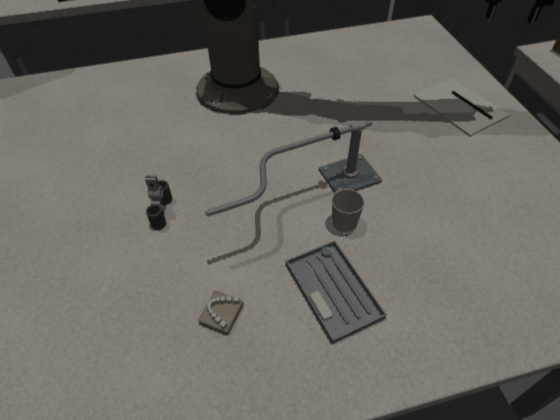

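View pics/top0.png

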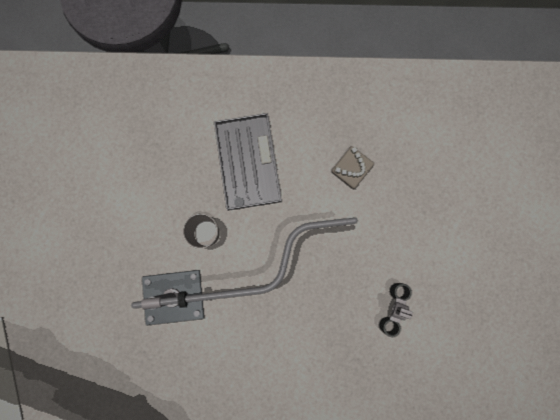

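Scene view: holder at (158,200), rail tip (208,212), stop (336,133), cup (347,210). Top view: tip (357,220), stop (183,298), holder cups at (400,291) and (390,326), lug about (403,312).

```bash
cat > an.py <<'E'
from h import *
for n in ('top','scene'):
    f=pickle.load(open(n+'.pkl','rb')); w=cloud(f); z=w[...,2]; im=f['image'].astype(int)
    R=cv2.Rodrigues(np.array(f['rvec'],float))[0]; print(n,'cam',-R.T@np.array(f['tvec']).ravel(),f['mtx'][0,0])
    if n=='top': pts=dict(tip=(355,220),b1=(310,226),b2=(285,262),l3=(230,293),stop=(183,298),c1=(400,291),c2=(390,326),lug=(403,312),table=(450,150),cup=(200,230),cast=(352,168))
    else: pts=dict(tip=(210,212),stop=(336,133),lug=(152,181),table=(100,300),c2=(156,215))
    for k,(u,v) in pts.items(): print(k,w[v,u].round(4))
    # rail top surface cloud
    m=(z>.135)&(z<.158); 
    if n=='top': m[:, :130]=0; m[:200]=0; m[:,370:]=0
    else: m[:115]=0;m[230:]=0;m[:,:190]=0;m[:,390:]=0
    p=w[m]; np.save(n+'_rail.npy',p); print(len(p),p.min(0).round(3),p.max(0).round(3))
    if n=='top': q=np.zeros(z.shape,bool); q[270:350,365:425]=1
    else: q=np.zeros(z.shape,bool); q[165:240,135:185]=1
    for lo,hi in((.04,.06),(.06,.09),(.095,.13)):
        s=w[q&(z>lo)&(z<hi)]; print(lo,len(s),s.mean(0).round(4) if len(s) else '',s.min(0).round(4),s.max(0).round(4)) if len(s) else 0
    np.save(n+'_hold.npy',w[q&(z>.01)])
E
python3 an.py
```

```text
top cam [ 0.49296507 -0.04631305  0.94698707] 455.952348189901
tip [ 0.5768 -0.161   0.1535]
b1 [ 0.564  -0.0828  0.1552]
b2 [ 0.5005 -0.041   0.1562]
l3 [nan nan nan]
stop [0.4345 0.1307 0.1632]
c1 [ 0.4499 -0.2761  0.0007]
c2 [ 0.3794 -0.2556  0.0021]
lug [ 0.4179 -0.2546  0.1113]
table [ 7.470e-01 -3.815e-01  2.000e-04]
cup [0.5632 0.1392 0.0009]
cast [ 0.6993 -0.1734  0.0175]
1784 [ 0.413 -0.163  0.136] [0.58  0.224 0.158]
0.04 354 [ 0.4153 -0.2571  0.0499] [ 0.3645 -0.2858  0.0401] [ 0.4658 -0.2311  0.06  ]
0.06 138 [ 0.4169 -0.2553  0.0745] [ 0.3993 -0.2738  0.0607] [ 0.4321 -0.2432  0.088 ]
0.095 115 [ 0.4163 -0.2567  0.1103] [ 0.4073 -0.2689  0.0959] [ 0.4247 -0.246   0.1152]
scene cam [ 1.11145315 -0.16307421  0.76949289] 445.60596255942824
tip [ 0.5794 -0.1568  0.1538]
stop [0.4405 0.1324 0.1589]
lug [ 0.4235 -0.2586  0.1062]
table [ 0.6125 -0.3973  0.0025]
c2 [ 0.4662 -0.2669  0.0484]
1285 [ 0.415 -0.166  0.135] [0.583 0.219 0.158]
0.04 288 [ 0.4301 -0.2618  0.0481] [ 0.3651 -0.2883  0.04  ] [ 0.4703 -0.2331  0.0594]
0.06 168 [ 0.4248 -0.2602  0.0743] [ 0.4064 -0.2766  0.0602] [ 0.4345 -0.2449  0.0898]
0.095 124 [ 0.4203 -0.2602  0.1071] [ 0.4062 -0.2727  0.095 ] [ 0.4276 -0.2487  0.1149]
```

```bash
cat > fit.py <<'E'
from h import *
from scipy.optimize import least_squares
from scipy.spatial import cKDTree
def center(s):  # rail-frame centreline, bend starting at s
    a=np.linspace(0,np.radians(70),60); R=.045
    P=[np.c_[np.linspace(0,s,200),np.zeros(200)], np.c_[s+R*np.sin(a),R-R*np.cos(a)]]
    e=P[-1][-1]; d=np.array([np.cos(a[-1]),np.sin(a[-1])]); P.append(e+np.linspace(0,.045,60)[:,None]*d)
    e=P[-1][-1]; b=a[-1]-a
    P.append(np.c_[e[0]+R*(np.sin(a[-1])-np.sin(b)), e[1]+R*(np.cos(b)-np.cos(a[-1]))])
    e=P[-1][-1]; P.append(np.c_[np.linspace(e[0],.305,300),np.full(300,e[1])]); return np.vstack(P)
def toW(p,q): c,s=np.cos(q[2]),np.sin(q[2]); return np.c_[q[0]+c*p[:,0]-s*p[:,1],q[1]+s*p[:,0]+c*p[:,1]]
if __name__=='__main__':
  T=np.load('top_rail.npy');S=np.load('scene_rail.npy')
  for nm,P in(('top',T),('scene',S),('both',np.vstack([T,S]))):
    def res(q,full=False):
        C=toW(center(q[3]),q); c,s=np.cos(q[2]),np.sin(q[2])
        L=(P[:,:2]-q[:2])@np.array([[c,-s],[s,c]])
        d,_=cKDTree(C).query(P[:,:2]); e=np.hypot(d,P[:,2]-q[4])-.006
        e[L[:,0]>.30]=0
        return e
    b=min((least_squares(res,[.577,-.161,y,s0,.15],loss='soft_l1',f_scale=.001,diff_step=1e-4,x_scale=[.01,.01,.05,.01,.01]) for s0 in(.08,.1,.12) for y in(1.65,1.75)),key=lambda b:b.cost)
    q=b.x; print(nm,q.round(4),b.cost,np.median(abs(b.fun)), 'stop',toW(np.array([[.312,.1015]]),q).round(4))
    c,s=np.cos(q[2]),np.sin(q[2]); L=(P[:,:2]-q[:2])@np.array([[c,-s],[s,c]]); print(' local min x',np.sort(L[:,0])[:5].round(4))
  np.save('rail.npy',q)
  for n in('top','scene'):
    w=np.load(n+'_hold.npy'); rim=w[(w[:,2]>.046)&(w[:,2]<.054)]
    def rr(h):
        u=np.array([np.cos(h[2]),np.sin(h[2])])*.036
        d=np.minimum(abs(np.hypot(*(rim[:,:2]-h[:2]-u).T)-h[3]),abs(np.hypot(*(rim[:,:2]-h[:2]+u).T)-h[3])); return d
    h=least_squares(rr,[.418,-.258,-.27,.016],loss='soft_l1',f_scale=.001,x_scale=[.01,.01,.1,.003]).x
    lug=w[w[:,2]>.109][:,:2]; 
    print(n,'holder',h.round(4),'bore yaw',h[2]-np.pi/2,'lug',cv2.minAreaRect((lug*1000).astype(np.float32)),lug.mean(0).round(4),w[:,2].max())
E
python3 fit.py
```

```text
top [ 0.5829 -0.2033  1.714   0.1223  0.1499] 0.00045706345299724384 0.0002933487287843893 stop [[0.4379 0.091 ]]
 local min x [0.0412 0.0413 0.0416 0.0417 0.0422]
scene [ 0.5864 -0.2247  1.716   0.1421  0.15  ] 0.0003037829578112326 0.00022991204350583227 stop [[0.4408 0.0693]]
 local min x [0.0589 0.0594 0.06   0.0601 0.0604]
both [ 0.58   -0.1815  1.7152  0.0997  0.1499] 0.0008995028178767283 0.000391713368210732 stop [[0.4346 0.1126]]
 local min x [0.0153 0.0158 0.0164 0.0165 0.0167]
top holder [ 0.416  -0.258  -0.3014  0.0153] bore yaw -1.872244730591392 lug ((415.65374755859375, -257.97076416015625), (22.38748550415039, 13.553449630737305), 73.35801696777344) [ 0.4158 -0.2578] 0.11523182002863275
scene holder [ 0.4162 -0.2604 -0.2747  0.016 ] bore yaw -1.8455117274337265 lug ((417.516357421875, -260.768310546875), (22.62348175048828, 16.935291290283203), 73.04118347167969) [ 0.4181 -0.2606] 0.11493225579302606
```

```bash
cat > g.py <<'E'
from h import *
from scipy.spatial.transform import Rotation as Ro
import sys
def Rd(yaw): # tool down, tool x along yaw
    c,s=np.cos(yaw),np.sin(yaw); return np.c_[[c,s,0],[s,-c,0],[0,0,-1]]
def go(*targets):
    o=r.get_obs(); p=o['tcp_pos']; R=Ro.from_rotvec(o['orientation']).as_matrix()
    x=R[:,0]; print('t',round(o['clock'],2),'p',(p*1e3).round(1),'yaw',np.arctan2(x[1],x[0]).round(4),'tilt',(R[:2,2]).round(4),'F',o['contact_force'].round(1),'M',o['moment'].round(2),'w',round(o['grip_width']*1e3,1),'q',o['joints'].round(2))
    for t in targets:
        d=R.T@(np.array(t[:3])-p)*1e3; rv=Ro.from_matrix(R.T@Rd(t[3])).as_rotvec(); print(d.round(1).tolist(),rv.round(3).tolist())
if __name__=='__main__': go(*eval('['+(sys.argv[1] if len(sys.argv)>1 else '')+']'))
E
python3 g.py '(.35,.5,.26,2.5),(.5,.28,.27,2.1),(.53,.1,.27,1.7)'
```

```text
t 0.1 p [261.3 621.8 206.6] yaw 2.7438 tilt [-0.0005 -0.0016] F [-1.  -0.7  0.2] M [-0.01 -0.01  0.01] w 85.1 q [-1.28  0.48  0.02  1.56 -0.01  1.11 -0.08]
[-129.0, -78.0, -53.3] [-0.002, 0.0, 0.244]
[-352.5, -222.7, -63.0] [-0.002, 0.001, 0.644]
[-449.9, -377.0, -62.7] [-0.001, 0.001, 1.044]
```

step_arm(
  moves=[
    [-43,-26,-20,0,0,0.12,85],
    [-86,-52,-40,0,0,0.24,85],
    [-129,-78,-53,0,0,0.3,85],
    [-170,-100,-57,0,0,0.4,85],
    [-210,-130,-60,0,0,0.5,85],
    [-250,-158,-62,0,0,0.6,85],
    [-290,-185,-63,0,0,0.7,85],
    [-320,-205,-63,0,0,0.8,85],
  ],
)

```text
clock: 0.9
tcp_pos: [0.4785, 0.306, 0.2706]
orientation: [1.779, 2.589, -0.0]
contact_force: [-0.1, -0.2, 0.0]
grip_width: 0.0851
gripper_force: 0.0
```

```bash
python3 g.py '(.53,.0,.27,1.5),(.47,-.17,.25,1.28),(.4165,-.258,.2,1.28)'
```

```text
t 0.9 p [478.5 306.  270.6] yaw 1.9373 tilt [ 0.0003 -0.0004] F [-0.1 -0.2  0. ] M [ 0.01 -0.04 -0.04] w 85.1 q [-0.93  0.25  0.31  1.76 -0.08  1.15 -0.23]
[-304.2, -61.5, 0.8] [0.0, 0.0, 0.437]
[-441.4, -178.5, 20.8] [0.0, 0.0, 0.657]
[-504.3, -260.0, 70.8] [0.0, 0.0, 0.657]
```

step_arm(
  moves=[
    [-48,-8,0,0,0,0.08,85],
    [-96,-16,0,0,0,0.16,85],
    [-144,-25,0,0,0,0.25,85],
    [-192,-34,0,0,0,0.33,85],
    [-240,-43,0,0,0,0.42,85],
    [-288,-60,0,0,0,0.5,85],
    [-330,-85,0,0,0,0.58,85],
    [-370,-110,0,0,0,0.65,85],
  ],
)

```text
clock: 1.7
tcp_pos: [0.5088, -0.0776, 0.2703]
orientation: [2.51, 1.889, -0.001]
contact_force: [0.3, -0.7, 0.2]
grip_width: 0.0854
gripper_force: 0.0
```

```bash
python3 g.py '(.4165,-.2585,.18,1.28),(.4165,-.2585,.13,1.28),(.4165,-.2585,.084,1.28)'
```

```text
t 1.7 p [508.8 -77.6 270.3] yaw 1.2899 tilt [-0.0003 -0.0002] F [ 0.3 -0.7  0.2] M [ 0.01 -0.06  0.03] w 85.4 q [-0.52  0.16  0.63  1.89 -0.1   1.13 -0.13]
[-199.3, -38.5, 90.4] [-0.0, 0.0, 0.01]
[-199.3, -38.5, 140.4] [-0.0, 0.0, 0.01]
[-199.3, -38.5, 186.4] [-0.0, 0.0, 0.01]
```

step_arm(
  moves=[
    [-50,-10,20,0,0,0,85],
    [-98,-20,40,0,0,0.01,85],
    [-146,-30,60,0,0,0.01,85],
    [-190,-38,75,0,0,0.01,85],
    [-199,-38,90,0,0,0.01,85],
    [-199,-38,90,0,0,0.01,85],
  ],
)

```text
clock: 2.3
tcp_pos: [0.4152, -0.2582, 0.1787]
orientation: [-2.519, -1.872, 0.005]
contact_force: [-0.1, 0.5, 0.3]
grip_width: 0.0853
gripper_force: 0.0
```

```bash
python3 g.py '(.4165,-.2585,.13,1.28),(.4165,-.2585,.083,1.28)'
```

```text
t 2.3 p [ 415.2 -258.2  178.7] yaw 1.2781 tilt [-0.0042  0.0004] F [-0.1  0.5  0.3] M [ 0.02  0.01 -0.05] w 85.3 q [-0.19  0.24  0.73  2.05 -0.2   0.92  0.35]
[0.1, 1.5, 48.7] [-0.004, 0.001, -0.002]
[0.1, 1.7, 95.7] [-0.004, 0.001, -0.002]
```

step_arm(
  moves=[
    [0,1,40,-0.004,0,0,85],
    [0,1.5,75,-0.004,0,0,85],
    [0,1.5,95.5,-0.004,0,0,85],
    [0,1.5,95.5,-0.004,0,0,60],
    [0,1.5,95.5,-0.004,0,0,40],
    [0,1.5,95.5,-0.004,0,0,30],
    [0,1.5,95.5,-0.004,0,0,25],
  ],
  grip_force=40,
)

```text
clock: 3.0
tcp_pos: [0.4211, -0.2568, 0.0863]
orientation: [2.512, 1.879, 0.007]
contact_force: [-0.5, -0.2, 0.4]
grip_width: 0.0276
gripper_force: 0.0
```

```bash
python3 g.py '(.4165,-.2585,.083,1.28)'; python3 - <<'E'
from h import *
f=grab('scene'); cv2.imwrite('pics/s1.png',cv2.resize(f['image'][120:260,90:250,::-1],None,fx=4,fy=4))
E
```

```text
t 3.0 p [ 421.1 -256.8   86.3] yaw 1.2843 tilt [ 0.0064 -0.0016] F [-0.5 -0.2  0.4] M [ 0.04  0.03 -0.02] w 27.6 q [-0.09  0.4   0.64  2.13 -0.37  0.71  0.5 ]
[-2.9, -4.0, 3.3] [0.007, -0.0, 0.004]
```

View pics/s1.png

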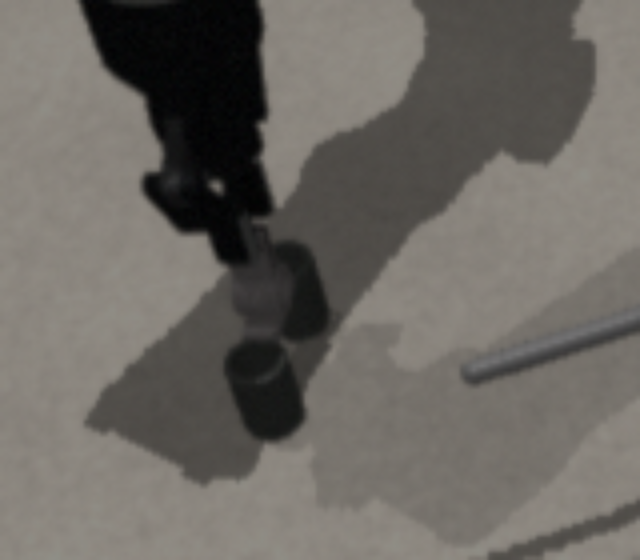

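step_arm(
  moves=[
    [-1.5,-2,1.5,0.004,0,0,27],
    [-3,-4,3,0.007,0,0,27],
    [-3,-4,3,0.007,0,0,27],
    [-3,-4,3,0.007,0,0,27],
  ],
)

```text
clock: 3.45
tcp_pos: [0.4151, -0.2586, 0.0819]
orientation: [-2.515, -1.879, 0.003]
contact_force: [-0.2, -0.8, -0.3]
grip_width: 0.0267
gripper_force: 0.0
```

```bash
python3 g.py '(.4165,-.2585,.083,1.28)'
```

```text
t 3.45 p [ 415.1 -258.6   81.9] yaw 1.2834 tilt [-0.0031  0.001 ] F [-0.2 -0.8 -0.3] M [-0.04 -0.02 -0.05] w 26.7 q [-0.08  0.41  0.64  2.13 -0.37  0.71  0.51]
[0.5, 1.3, -1.1] [-0.003, -0.0, 0.003]
```

step_arm(
  moves=[
    [0.5,0,-1,0,0,0,22],
    [0.5,0,-1,0,0,0,18],
    [0.5,0,-1,0,0,0,15],
    [0.5,0,-1,0,0,0,10],
    [0.5,0,-1,0,0,0,5],
    [0.5,0,-1,0,0,0,5],
    [0.5,0,-1,0,0,0,5],
    [0.5,0,-1,0,0,0,5],
  ],
  grip_force=40,
)

```text
clock: 4.25
tcp_pos: [0.4156, -0.258, 0.0831]
orientation: [-2.515, -1.88, 0.002]
contact_force: [-0.0, 1.0, 4.3]
grip_width: 0.0124
gripper_force: 40.4
```

```bash
python3 g.py '(.4165,-.2585,.13,1.28)'
```

```text
t 4.25 p [ 415.6 -258.    83.1] yaw 1.2838 tilt [-0.0025  0.0008] F [-0.   1.   4.3] M [ 0.21 -0.03  0.07] w 12.4 q [-0.09  0.41  0.64  2.13 -0.37  0.71  0.51]
[-0.2, 0.9, -46.9] [-0.003, -0.0, 0.004]
```

step_arm(
  moves=[
    [0,0,-20,0,0,0,5],
    [0,0,-50,0,0,0,5],
    [0,0,-84,0,0,0,5],
    [0,0,-84,0,0,0,5],
    [0,0,-84,0,0,0,5],
  ],
)

```text
clock: 4.75
tcp_pos: [0.4156, -0.2578, 0.1668]
orientation: [-2.514, -1.88, 0.002]
contact_force: [-0.8, 0.3, -2.5]
grip_width: 0.0121
gripper_force: 39.7
```

```bash
python3 g.py '(.5861,-.2238,.167,1.715)'
```

```text
t 4.75 p [ 415.6 -257.8  166.8] yaw 1.2842 tilt [-0.0023  0.0012] F [-0.8  0.3 -2.5] M [ 0.03 -0.02 -0.01] w 12.1 q [-0.19  0.26  0.73  2.07 -0.23  0.89  0.38]
[80.8, 154.0, -0.6] [-0.002, -0.001, -0.431]
```

step_arm(
  moves=[
    [16,31,0,0,0,-0.09,5],
    [32,62,0,0,0,-0.18,5],
    [48,93,0,0,0,-0.27,5],
    [64,124,0,0,0,-0.35,5],
    [76,145,0,0,0,-0.41,5],
    [81,154,-0.5,-0.002,0,-0.431,5],
    [81,154,-0.5,-0.002,0,-0.431,5],
    [81,154,-0.5,-0.002,0,-0.431,5],
  ],
)

```text
clock: 5.55
tcp_pos: [0.5842, -0.2247, 0.1659]
orientation: [-2.057, -2.37, 0.003]
contact_force: [-0.3, 0.1, -1.8]
grip_width: 0.0123
gripper_force: 39.7
```

```bash
python3 g.py '(.5861,-.2238,.167,1.715)'; cat > look.py <<'E'
from h import *
for n in('top','scene'):
    f=grab(n); w=cloud(f); o=r.get_obs(); p=o['tcp_pos']
    m=(np.hypot(w[...,0]-p[0],w[...,1]-p[1])<.07)&(w[...,2]>.08)
    v,u=np.where(m); print(n,u.min(),u.max(),v.min(),v.max()); c=(int(np.median(u)),int(np.median(v)))
    im=f['image'][max(0,c[1]-50):c[1]+50,max(0,c[0]-65):c[0]+65,::-1]; cv2.imwrite(f'pics/{n}2.png',cv2.resize(im,None,fx=5,fy=5,interpolation=cv2.INTER_CUBIC))
    np.save(n+'_h2.npy',w[(np.hypot(w[...,0]-p[0],w[...,1]-p[1])<.07)&(w[...,2]>.08)&(w[...,2]<.16)])
    h=np.load(n+'_h2.npy'); rim=h[(h[:,2]>.128)&(h[:,2]<.14)]; L=(rim[:,:2]-p[:2]); a=1.715; X=L@[np.cos(a),np.sin(a)];Y=L@[-np.sin(a),np.cos(a)]
    print(len(rim),'zhist',np.histogram(h[:,2],np.arange(.08,.165,.005))[0])
    for s in(-1,1):
        k=(Y*s>.015); 
        if k.sum()>5: print(s,k.sum(),'X',X[k].min().round(4),X[k].max().round(4),'Y',Y[k].min().round(4),Y[k].max().round(4),'z',np.percentile(h[(abs(h[:,0]-rim[k][:,0].mean())<.02),2],[50,95]).round(4))
E
python3 look.py; python3 -c "
import cv2,numpy as np
a=cv2.imread('pics/top2.png');b=cv2.imread('pics/scene2.png');h=min(a.shape[0],b.shape[0]);c=np.hstack([a[:h],b[:h]]);cv2.imwrite('pics/both2.png',cv2.resize(c,(800,int(h*800/c.shape[1]))))"
```

```text
t 5.55 p [ 584.2 -224.7  165.9] yaw 1.7121 tilt [-0.0036  0.0009] F [-0.3  0.1 -1.8] M [-0.01  0.05 -0.04] w 12.3 q [-0.14  0.49  0.56  1.75 -0.3   1.    0.67]
[0.6, 2.0, -1.1] [-0.003, -0.001, -0.003]
top 352 554 109 248
257 zhist [  8  38  36  45  33  50  27  44  38  40 173  65  16   9  33  40]
-1 111 X -0.0138 0.0161 Y -0.0528 -0.0154 z [0.1192 0.1357]
1 129 X -0.0135 0.0165 Y 0.0154 0.0521 z [0.1298 0.1543]
scene 48 211 0 267
256 zhist [  7  46  29  44  50  49  56  66  60  67 157  71  12  31  55  57]
-1 192 X -0.0188 0.0143 Y -0.0539 -0.015 z [0.1231 0.1511]
1 33 X -0.0189 0.0143 Y 0.0257 0.0436 z [0.115  0.1336]
```

View pics/both2.png

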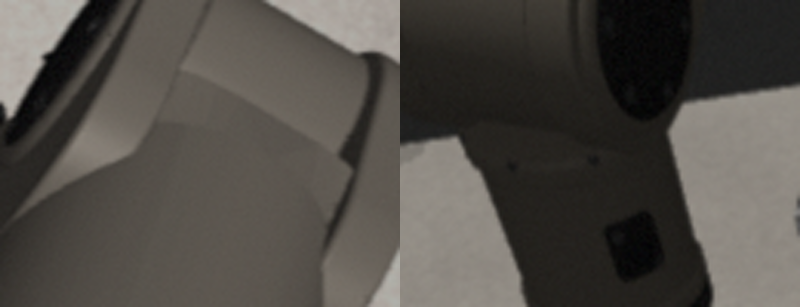

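step_arm(
  moves=[
    [5,1,-0.5,-0.002,0,-0.003,5],
    [12,2.1,-1.1,-0.003,0,-0.003,5],
    [20,2.1,-1.1,-0.003,0,-0.003,5],
    [28,2.1,-1.1,-0.003,0,-0.003,5],
    [35,2.1,-1.1,-0.003,0,-0.003,5],
    [38,2.1,-1.1,-0.003,0,-0.003,5],
    [38,2.1,-1.1,-0.003,0,-0.003,5],
    [38,2.1,-1.1,-0.003,0,-0.003,5],
  ],
)

```text
clock: 6.45
tcp_pos: [0.5829, -0.1863, 0.1682]
orientation: [2.052, 2.378, 0.003]
contact_force: [-0.5, -0.8, -1.3]
grip_width: 0.0123
gripper_force: 39.7
```

```bash
cat >> g.py <<'E'
def rail(x,q=(.5775,-.1644,1.715),dz=.167,lat=0):
    c,s=np.cos(q[2]),np.sin(q[2]); return (q[0]+c*x-s*lat,q[1]+s*x+c*lat,dz,q[2])
E
sed -i '/^if __name__/d' g.py; echo "if __name__=='__main__': go(*eval('['+(sys.argv[1] if len(sys.argv)>1 else '')+']'))" >> g.py
python3 g.py 'rail(-.02),rail(.02)'; python3 - <<'E'
from h import *
for n in('top','scene'):
    f=grab(n); w=cloud(f); p=r.get_obs()['tcp_pos']; z=w[...,2]
    a=1.715; L=w[...,:2]-p[:2]; X=L@[np.cos(a),np.sin(a)];Y=L@[-np.sin(a),np.cos(a)]
    near=(abs(X)<.02)
    rim=near&(z>.128)&(z<.14)&(abs(Y)<.06)&(abs(Y)>.018); h=w[rim]
    print(n,'rim z med',np.median(z[rim]).round(4),'Y',Y[rim].min().round(4),Y[rim].max().round(4),'X',X[rim].min().round(4),X[rim].max().round(4))
    k=(X>.03)&(X<.10)&(abs(Y)<.012)&(z>.14)&(z<.16); print('rail Y mean',Y[k].mean().round(4),Y[k].min().round(4),Y[k].max().round(4),'z top',np.percentile(z[k],[95]).round(4),'tip X',X[(X>.005)&(abs(Y)<.006)&(z>.148)&(z<.157)&(X>.02)].min().round(4))
    im=f['image']; import cv2
    u0,v0=(330,190) if n=='top' else (150,170)
    cv2.imwrite(f'pics/{n}3.png',cv2.resize(im[v0:v0+80,u0:u0+100,::-1],None,fx=5,fy=5,interpolation=cv2.INTER_CUBIC))
E
```

```text
t 6.45 p [ 582.9 -186.3  168.2] yaw 1.7176 tilt [0.0022 0.0008] F [-0.5 -0.8 -1.3] M [ 0.01 -0.    0.02] w 12.3 q [-0.21  0.46  0.56  1.78 -0.29  0.98  0.61]
[2.5, -2.2, 1.2] [0.002, -0.001, 0.003]
[42.5, -2.1, 1.2] [0.002, -0.001, 0.003]
top rim z med 0.1348 Y -0.0529 0.0372 X -0.0056 0.0166
rail Y mean 0.0026 -0.0038 0.0083 z top [0.1573] tip X 0.024
scene rim z med 0.1342 Y -0.0554 0.0468 X -0.0191 0.0145
rail Y mean -0.0011 -0.0062 0.0066 z top [0.1568] tip X 0.0214
```

View pics/scene3.png

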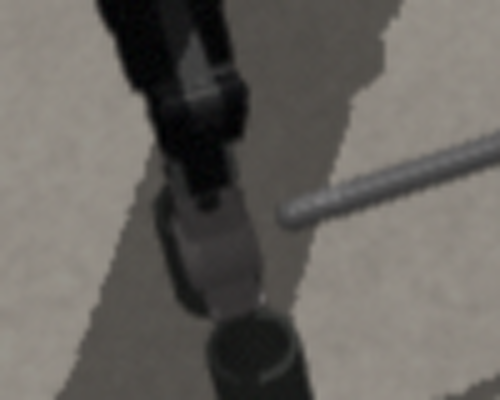

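```bash
python3 - <<'E'
from g import *
go()
for i in range(4):
    r.grab_frame('top'); go()
E
```

```text
t 6.55 p [ 582.9 -186.6  168.2] yaw 1.7171 tilt [0.0022 0.0008] F [-0.6 -0.2 -0.9] M [-0.   -0.06  0.04] w 12.3 q [-0.21  0.46  0.56  1.78 -0.29  0.98  0.61]
t 6.6 p [ 582.9 -186.6  168.2] yaw 1.7171 tilt [0.0021 0.0009] F [ 0.  -0.5 -1. ] M [-0.02  0.    0.06] w 12.1 q [-0.21  0.46  0.56  1.78 -0.29  0.98  0.61]
t 6.65 p [ 582.8 -186.5  168.1] yaw 1.7171 tilt [0.002  0.0009] F [-0.9 -0.3 -2.1] M [-0.01  0.02  0.03] w 12.0 q [-0.21  0.46  0.56  1.78 -0.29  0.98  0.61]
t 6.7 p [ 582.8 -186.5  168.1] yaw 1.7172 tilt [0.002 0.001] F [-0.7 -0.  -1.6] M [-0.03 -0.06  0.02] w 12.2 q [-0.21  0.46  0.56  1.78 -0.29  0.98  0.61]
t 6.75 p [ 582.9 -186.4  168.1] yaw 1.7173 tilt [0.0021 0.001 ] F [-0.4  0.8 -2.4] M [ 0.05 -0.01 -0.02] w 12.2 q [-0.21  0.46  0.56  1.78 -0.29  0.98  0.61]
```

step_arm(
  moves=[
    [1,-0.7,0.4,0.002,0,0.002,5],
    [2,-1.4,0.7,0.002,0,0.002,5],
    [3,-2,1,0.002,0,0.002,5],
    [4,-2,1,0.002,0,0.002,5],
    [5,-2,1,0.002,0,0.002,5],
    [6,-2,1,0.002,0,0.002,5],
  ],
)

```text
clock: 7.35
tcp_pos: [0.5801, -0.1803, 0.1672]
orientation: [-2.054, -2.376, -0.001]
contact_force: [1.1, -0.0, -1.7]
grip_width: 0.0124
gripper_force: 39.7
```

```bash
python3 g.py 'rail(-.015),rail(.02)'
```

```text
t 7.35 p [ 580.1 -180.3  167.2] yaw 1.7158 tilt [0.0002 0.0009] F [ 1.1 -0.  -1.7] M [0.01 0.07 0.03] w 12.4 q [-0.22  0.45  0.56  1.79 -0.28  0.98  0.6 ]
[1.1, -0.2, 0.2] [0.0, -0.001, 0.001]
[36.1, -0.2, 0.2] [0.0, -0.001, 0.001]
```

step_arm(
  moves=[
    [1.5,-0.1,0.1,0,0,0,5],
    [3,-0.2,0.1,0,0,0,5],
    [4.5,-0.2,0.1,0,0,0,5],
    [6,-0.2,0.1,0,0,0,5],
    [7.5,-0.2,0.1,0,0,0,5],
    [9,-0.2,0.1,0,0,0,5],
    [10.5,-0.2,0.1,0,0,0,5],
  ],
)

```text
clock: 8.05
tcp_pos: [0.5783, -0.17, 0.167]
orientation: [-2.054, -2.376, -0.001]
contact_force: [1.5, -0.0, -2.2]
grip_width: 0.0123
gripper_force: 39.7
```

```bash
python3 g.py 'rail(0),rail(.02)'
```

```text
t 8.05 p [ 578.3 -170.   167. ] yaw 1.7158 tilt [0.0001 0.0009] F [ 1.5 -0.  -2.2] M [-0.05 -0.01  0.04] w 12.3 q [-0.24  0.44  0.56  1.8  -0.28  0.97  0.58]
[5.6, 0.0, 0.0] [0.0, -0.001, 0.001]
[25.6, 0.0, 0.1] [0.0, -0.001, 0.001]
```

step_arm(
  moves=[
    [2,0,0,0,0,0,5],
    [4,0,0,0,0,0,5],
    [6,0,0,0,0,0,5],
    [9,0,0,0,0,0,5],
    [12,0,0,0,0,0,5],
    [15,0,0,0,0,0,5],
    [18,0,0,0,0,0,5],
    [21,0,0,0,0,0,5],
  ],
)

```text
clock: 8.85
tcp_pos: [0.5752, -0.149, 0.1671]
orientation: [-2.054, -2.376, -0.001]
contact_force: [0.6, 0.3, -2.3]
grip_width: 0.0122
gripper_force: 39.7
```

```bash
python3 g.py 'rail(.02),rail(.04)'
```

```text
t 8.85 p [ 575.2 -149.   167.1] yaw 1.7159 tilt [0.0001 0.0009] F [ 0.6  0.3 -2.3] M [ 0.   -0.    0.01] w 12.2 q [-0.27  0.43  0.56  1.82 -0.27  0.97  0.54]
[4.4, 0.0, 0.1] [0.0, -0.001, 0.001]
[24.4, 0.0, 0.1] [0.0, -0.001, 0.001]
```

```bash
cat > path.py <<'E'
from g import *
from fit import center
from scipy.optimize import minimize
from scipy.interpolate import interp1d
Q=(.5775,-.1644,1.715); S=.0823; Z=.167
def table(S):
    C=center(S); C=np.vstack([[-.03,0],C,[.33,C[-1,1]]])
    L=np.r_[0,np.cumsum(np.hypot(*np.diff(C,axis=0).T))]; k=np.r_[True,np.diff(L)>1e-9]
    f=interp1d(L[k]-.03,C[k],axis=0); out=[]
    for s in np.arange(.013,.345,.001):
        p=f(s+np.linspace(-.013,.013,27)); m=f(s); d=p[-1]-p[0]; th=np.arctan2(d[1],d[0]); n=np.array([-np.sin(th),np.cos(th)])
        y=(p-m)@n; out.append((s,*(m+n*(y.max()+y.min())/2),th))
    return np.array(out)
T=table(S)
def pose(s,lat=0,dz=0):
    x,y,t=[np.interp(s,T[:,0],T[:,i]) for i in(1,2,3)]; a=t+Q[2]
    P=rail(x,Q,Z+dz,y); return (P[0]-np.sin(a)*lat,P[1]+np.cos(a)*lat,P[2],a)
def now():
    p=r.get_obs()['tcp_pos'][:2]; c,s=np.cos(Q[2]),np.sin(Q[2]); L=np.array([[c,s],[-s,c]])@(p-np.array(Q[:2]))
    return T[np.argmin(np.hypot(*(T[:,1:3]-L).T)),0],L
if __name__=='__main__':
    s,L=now(); a=[float(v) for v in sys.argv[1:]]; ds=a[0]; lat=a[1]/1e3 if len(a)>1 else 0; dz=a[2]/1e3 if len(a)>2 else 0; n=int(a[3]) if len(a)>3 else 6
    o=r.get_obs(); P=pose(s); F=o['contact_force']; x=np.array([np.cos(P[3]),np.sin(P[3]),0]); y=np.array([-x[1],x[0],0])
    print('s %.1f L %s th %.3f Fx %.1f Fy(left) %.1f Fz %.1f'%(s*1e3,(L*1e3).round(1),P[3]-Q[2],F@x,F@y,F[2]),'pose err x,left', np.round(1e3*np.array([(o['tcp_pos']-np.r_[P[:2],0])@v for v in(x,y)]),1))
    go(*[pose(s+ds*1e-3*k/n,lat,dz) for k in range(n+1)])
E
python3 path.py 48
```

```text
s 16.0 L [15.6  0. ] th 0.000 Fx 0.2 Fy(left) -0.6 Fz -2.3 pose err x,left [-0.4  0. ]
t 8.85 p [ 575.2 -149.   167.1] yaw 1.7159 tilt [0.0001 0.0009] F [ 0.6  0.3 -2.3] M [ 0.   -0.    0.01] w 12.2 q [-0.27  0.43  0.56  1.82 -0.27  0.97  0.54]
[0.4, 0.0, 0.1] [0.0, -0.001, 0.001]
[8.4, 0.0, 0.1] [0.0, -0.001, 0.001]
[16.4, 0.0, 0.1] [0.0, -0.001, 0.001]
[24.4, 0.0, 0.1] [0.0, -0.001, 0.001]
[32.4, 0.1, 0.1] [0.0, -0.001, 0.001]
[40.4, 0.1, 0.1] [0.0, -0.001, 0.001]
[48.4, 0.1, 0.1] [0.0, -0.001, 0.001]
```

step_arm(
  moves=[
    [7,0,0,0,0,0,5],
    [14,0,0,0,0,0,5],
    [21,0,0,0,0,0,5],
    [28,0,0,0,0,0,5],
    [35,0,0,0,0,0,5],
    [41,0,0,0,0,0,5],
    [44,0,0,0,0,0,5],
    [44,0,0,0,0,0,5],
  ],
)

```text
clock: 9.65
tcp_pos: [0.5689, -0.1052, 0.1671]
orientation: [-2.053, -2.377, -0.001]
contact_force: [-0.6, 0.1, -1.9]
grip_width: 0.012
gripper_force: 39.7
```

```bash
python3 path.py 16
```

```text
s 60.0 L [59.8 -0. ] th 0.000 Fx 0.2 Fy(left) 0.6 Fz -1.9 pose err x,left [-0.2 -0. ]
t 9.65 p [ 568.9 -105.2  167.1] yaw 1.7166 tilt [0.0001 0.0011] F [-0.6  0.1 -1.9] M [-0.03 -0.   -0.03] w 12.0 q [-0.35  0.4   0.55  1.86 -0.26  0.95  0.46]
[0.2, -0.0, 0.1] [0.0, -0.001, 0.002]
[2.8, -0.0, 0.1] [0.0, -0.001, 0.002]
[5.5, -0.0, 0.1] [0.0, -0.001, 0.002]
[8.2, -0.0, 0.1] [0.0, -0.001, 0.002]
[10.8, -0.0, 0.1] [0.0, -0.001, 0.001]
[13.5, -0.0, 0.1] [0.0, -0.001, -0.005]
[16.2, -0.1, 0.1] [0.0, -0.001, -0.018]
```

step_arm(
  moves=[
    [2.5,0,0,0,0,0,5],
    [5,0,0,0,0,0,5],
    [8,0,0,0,0,0,5],
    [10.5,0,0,0,0,0,5],
    [13,0,0,0,0,-0.006,5],
    [15,-0.1,0,0,0,-0.018,5],
    [15,-0.1,0,0,0,-0.018,5],
    [15,-0.1,0,0,0,-0.018,5],
  ],
)

```text
clock: 10.45
tcp_pos: [0.5667, -0.0909, 0.1671]
orientation: [-2.033, -2.395, -0.001]
contact_force: [0.4, 0.1, -2.7]
grip_width: 0.0126
gripper_force: 39.7
```

```bash
python3 path.py 12
```

```text
s 74.0 L [74.2  0.2] th 0.009 Fx 0.0 Fy(left) -0.4 Fz -2.7 pose err x,left [0.2 0.2]
t 10.45 p [566.7 -90.9 167.1] yaw 1.7338 tilt [0.0001 0.0008] F [ 0.4  0.1 -2.7] M [ 0.01  0.06 -0.02] w 12.6 q [-0.38  0.39  0.55  1.87 -0.25  0.95  0.45]
[-0.2, 0.1, 0.1] [0.0, -0.001, 0.009]
[1.8, 0.1, 0.1] [0.0, -0.001, -0.0]
[3.7, 0.1, 0.1] [0.0, -0.001, -0.014]
[5.7, 0.0, 0.1] [0.0, -0.001, -0.03]
[7.7, -0.1, 0.1] [0.0, -0.001, -0.05]
[9.7, -0.2, 0.1] [0.0, -0.001, -0.073]
[11.7, -0.4, 0.1] [0.0, -0.001, -0.1]
```

step_arm(
  moves=[
    [2,0.1,0,0,0,0,5],
    [4,0.1,0,0,0,-0.014,5],
    [6,0,0,0,0,-0.03,5],
    [8,-0.1,0,0,0,-0.05,5],
    [10,-0.2,0,0,0,-0.073,5],
    [12,-0.4,0,0,0,-0.1,5],
    [12,-0.4,0,0,0,-0.1,5],
  ],
)

```text
clock: 11.15
tcp_pos: [0.5643, -0.0787, 0.1671]
orientation: [-1.909, -2.495, -0.002]
contact_force: [-0.1, 1.4, -2.1]
grip_width: 0.0123
gripper_force: 39.7
```

```bash
python3 path.py 10
```

```text
s 87.0 L [86.7  0.8] th 0.134 Fx 1.4 Fy(left) -0.3 Fz -2.1 pose err x,left [-0.2 -0.2]
t 11.15 p [564.3 -78.7 167.1] yaw 1.8354 tilt [0.0001 0.0012] F [-0.1  1.4 -2.1] M [0.03 0.01 0.  ] w 12.3 q [-0.38  0.38  0.52  1.88 -0.23  0.94  0.52]
[0.2, -0.2, 0.1] [0.0, -0.001, -0.013]
[1.9, -0.3, 0.1] [0.0, -0.001, -0.04]
[3.5, -0.4, 0.1] [0.0, -0.001, -0.069]
[5.2, -0.5, 0.1] [0.0, -0.001, -0.1]
[6.8, -0.8, 0.1] [0.0, -0.001, -0.133]
[8.4, -1.0, 0.1] [0.0, -0.001, -0.169]
[10.0, -1.3, 0.1] [0.0, -0.001, -0.206]
```

step_arm(
  moves=[
    [1.9,-0.3,0,0,0,-0.04,5],
    [3.5,-0.4,0,0,0,-0.069,5],
    [5.2,-0.5,0,0,0,-0.1,5],
    [6.8,-0.8,0,0,0,-0.133,5],
    [8.4,-1,0,0,0,-0.169,5],
    [10,-1.3,0,0,0,-0.206,5],
    [10,-1.3,0,0,0,-0.206,5],
  ],
)

```text
clock: 11.85
tcp_pos: [0.5604, -0.0696, 0.1671]
orientation: [-1.642, -2.678, -0.001]
contact_force: [-0.4, -1.1, -2.0]
grip_width: 0.0119
gripper_force: 39.7
```

```bash
python3 path.py 10
```

```text
s 97.0 L [96.3  3.3] th 0.327 Fx -0.8 Fy(left) 0.8 Fz -2.0 pose err x,left [-0.1  0.1]
t 11.85 p [560.4 -69.6 167.1] yaw 2.0415 tilt [-0.      0.0011] F [-0.4 -1.1 -2. ] M [ 0.    0.02 -0.01] w 11.9 q [-0.36  0.36  0.48  1.89 -0.21  0.94  0.68]
[0.1, 0.1, 0.1] [0.0, -0.001, -0.0]
[1.7, 0.1, 0.1] [0.001, -0.001, -0.037]
[3.4, -0.0, 0.1] [0.001, -0.001, -0.074]
[5.0, -0.2, 0.1] [0.001, -0.001, -0.111]
[6.6, -0.4, 0.1] [0.001, -0.001, -0.148]
[8.2, -0.7, 0.1] [0.001, -0.001, -0.185]
[9.8, -1.0, 0.1] [0.001, -0.001, -0.222]
```

step_arm(
  moves=[
    [1.7,0,0,0,0,-0.037,5],
    [3.4,-0.1,0,0,0,-0.074,5],
    [5,-0.2,0,0,0,-0.111,5],
    [6.6,-0.4,0,0,0,-0.148,5],
    [8.2,-0.7,0,0,0,-0.185,5],
    [9.8,-1,0,0,0,-0.222,5],
    [9.8,-1,0,0,0,-0.222,5],
  ],
)

```text
clock: 12.55
tcp_pos: [0.555, -0.0614, 0.1671]
orientation: [-1.336, -2.843, -0.001]
contact_force: [0.5, -0.9, -2.3]
grip_width: 0.0124
gripper_force: 39.7
```

```bash
python3 path.py 14 0 0 7
```

```text
s 107.0 L [105.2   7.4] th 0.549 Fx -1.0 Fy(left) 0.2 Fz -2.3 pose err x,left [-0.1  0.1]
t 12.55 p [555.  -61.4 167.1] yaw 2.2632 tilt [-0.     0.001] F [ 0.5 -0.9 -2.3] M [ 0.01 -0.02 -0.03] w 12.4 q [-0.34  0.35  0.43  1.9  -0.18  0.93  0.86]
[0.1, 0.1, 0.1] [0.001, -0.001, -0.001]
[2.0, 0.0, 0.1] [0.001, -0.001, -0.045]
[4.0, -0.1, 0.1] [0.001, -0.001, -0.09]
[5.9, -0.3, 0.1] [0.001, -0.001, -0.134]
[7.9, -0.6, 0.1] [0.001, -0.001, -0.178]
[9.8, -1.0, 0.1] [0.001, -0.001, -0.223]
[11.7, -1.5, 0.1] [0.001, -0.001, -0.267]
[13.6, -2.1, 0.1] [0.001, -0.001, -0.312]
```

step_arm(
  moves=[
    [2,0,0,0,0,-0.045,5],
    [4,-0.1,0,0,0,-0.09,5],
    [5.9,-0.3,0,0,0,-0.134,5],
    [7.9,-0.6,0,0,0,-0.178,5],
    [9.8,-1,0,0,0,-0.223,5],
    [11.7,-1.5,0,0,0,-0.267,5],
    [13.6,-2.1,0,0,0,-0.312,5],
    [13.6,-2.1,0,0,0,-0.312,5],
  ],
)

```text
clock: 13.35
tcp_pos: [0.5447, -0.0524, 0.1671]
orientation: [-0.88, -3.016, -0.001]
contact_force: [-0.1, -0.3, -1.6]
grip_width: 0.012
gripper_force: 39.7
```

```bash
python3 path.py 14 0 0 7
```

```text
s 121.0 L [115.6  16.3] th 0.860 Fx -0.1 Fy(left) 0.3 Fz -1.6 pose err x,left [-0.   0.2]
t 13.35 p [544.7 -52.4 167.1] yaw 2.5739 tilt [-0.     0.001] F [-0.1 -0.3 -1.6] M [-0.01 -0.03 -0.01] w 12.0 q [-0.31  0.32  0.36  1.92 -0.14  0.92  1.12]
[0.0, 0.2, 0.1] [0.001, -0.001, -0.001]
[2.0, 0.1, 0.1] [0.001, -0.001, -0.046]
[3.9, -0.0, 0.1] [0.001, -0.001, -0.09]
[5.9, -0.2, 0.1] [0.001, -0.001, -0.131]
[7.8, -0.5, 0.1] [0.001, -0.0, -0.169]
[9.8, -0.8, 0.1] [0.001, -0.0, -0.204]
[11.7, -1.2, 0.1] [0.001, -0.0, -0.235]
[13.6, -1.7, 0.1] [0.001, -0.0, -0.263]
```

step_arm(
  moves=[
    [2,0.1,0,0,0,-0.046,5],
    [4,0,0,0,0,-0.09,5],
    [5.9,-0.2,0,0,0,-0.131,5],
    [7.8,-0.4,0,0,0,-0.169,5],
    [9.8,-0.7,0,0,0,-0.204,5],
    [11.7,-1.1,0,0,0,-0.235,5],
    [13.6,-1.6,0,0,0,-0.263,5],
    [13.6,-1.6,0,0,0,-0.263,5],
  ],
)

```text
clock: 14.15
tcp_pos: [0.5323, -0.0464, 0.1672]
orientation: [-0.476, -3.105, -0.002]
contact_force: [0.2, -0.3, -2.4]
grip_width: 0.0123
gripper_force: 39.7
```

```bash
python3 path.py 14 0 0 7
```

```text
s 135.0 L [123.3  27.8] th 1.122 Fx -0.3 Fy(left) 0.2 Fz -2.4 pose err x,left [ 0.1 -0. ]
t 14.15 p [532.3 -46.4 167.2] yaw 2.8374 tilt [-0.0001  0.001 ] F [ 0.2 -0.3 -2.4] M [-0.04  0.09  0.01] w 12.3 q [-0.28  0.3   0.3   1.95 -0.11  0.91  1.35]
[-0.1, -0.0, 0.2] [0.001, -0.0, 0.0]
[1.9, -0.0, 0.2] [0.001, -0.0, -0.024]
[3.9, -0.1, 0.2] [0.001, -0.0, -0.045]
[5.9, -0.1, 0.2] [0.001, -0.0, -0.063]
[7.9, -0.3, 0.2] [0.001, -0.0, -0.077]
[9.9, -0.4, 0.2] [0.001, -0.0, -0.087]
[11.9, -0.6, 0.2] [0.001, -0.0, -0.095]
[13.9, -0.8, 0.2] [0.001, -0.0, -0.099]
```

step_arm(
  moves=[
    [2,0,0.1,0,0,-0.024,5],
    [4,-0.1,0.1,0,0,-0.045,5],
    [6,-0.2,0.1,0,0,-0.063,5],
    [8,-0.3,0.1,0,0,-0.077,5],
    [10,-0.4,0.1,0,0,-0.087,5],
    [12,-0.6,0.1,0,0,-0.095,5],
    [14,-0.8,0.1,0,0,-0.099,5],
    [14,-0.8,0.1,0,0,-0.099,5],
  ],
)

```text
clock: 14.95
tcp_pos: [0.5186, -0.043, 0.167]
orientation: [-0.323, -3.125, -0.001]
contact_force: [0.3, 0.9, -1.3]
grip_width: 0.0122
gripper_force: 39.7
```

```bash
python3 path.py 21 0 0 7
```

```text
s 149.0 L [128.6  40.8] th 1.221 Fx -0.1 Fy(left) -0.9 Fz -1.3 pose err x,left [0.2 0. ]
t 14.95 p [518.6 -43.  167. ] yaw 2.9359 tilt [-0.0001  0.0009] F [ 0.3  0.9 -1.3] M [ 0.03 -0.02 -0.05] w 12.2 q [-0.27  0.27  0.28  1.98 -0.1   0.9   1.43]
[-0.2, 0.0, 0.0] [0.001, -0.0, -0.0]
[2.8, 0.0, 0.0] [0.001, -0.0, -0.001]
[5.8, 0.0, 0.0] [0.001, -0.0, -0.001]
[8.8, 0.0, 0.0] [0.001, -0.0, -0.001]
[11.8, 0.0, 0.0] [0.001, -0.0, -0.001]
[14.8, 0.0, 0.0] [0.001, -0.0, -0.001]
[17.8, 0.0, 0.0] [0.001, -0.0, -0.001]
[20.8, 0.0, 0.0] [0.001, -0.0, -0.001]
```

step_arm(
  moves=[
    [3,0,0,0,0,0,5],
    [6,0,0,0,0,0,5],
    [9,0,0,0,0,0,5],
    [12,0,0,0,0,0,5],
    [15,0,0,0,0,0,5],
    [18,0,0,0,0,0,5],
    [20,0,0,0,0,0,5],
    [20,0,0,0,0,0,5],
  ],
)

```text
clock: 15.75
tcp_pos: [0.4991, -0.0388, 0.1671]
orientation: [-0.323, -3.125, -0.002]
contact_force: [-0.5, 0.6, -1.3]
grip_width: 0.0122
gripper_force: 39.7
```

```bash
python3 path.py 14 0 0 7
```

```text
s 169.0 L [135.5  59.6] th 1.222 Fx 0.6 Fy(left) -0.5 Fz -1.3 pose err x,left [ 0.2 -0. ]
t 15.75 p [499.1 -38.8 167.1] yaw 2.9359 tilt [-0.0001  0.001 ] F [-0.5  0.6 -1.3] M [ 0.03  0.04 -0.06] w 12.2 q [-0.29  0.24  0.28  2.02 -0.09  0.89  1.41]
[-0.2, -0.0, 0.1] [0.001, -0.0, -0.001]
[1.8, -0.0, 0.1] [0.001, -0.0, 0.0]
[3.8, -0.0, 0.1] [0.001, -0.0, 0.005]
[5.8, -0.0, 0.1] [0.001, -0.0, 0.013]
[7.8, 0.0, 0.1] [0.001, -0.0, 0.025]
[9.8, 0.1, 0.1] [0.001, -0.0, 0.04]
[11.8, 0.2, 0.1] [0.001, -0.0, 0.058]
[13.8, 0.4, 0.1] [0.001, -0.0, 0.08]
```

step_arm(
  moves=[
    [2,0,0,0,0,0,5],
    [4,0,0,0,0,0.005,5],
    [6,0,0,0,0,0.013,5],
    [8,0,0,0,0,0.025,5],
    [10,0.1,0,0,0,0.04,5],
    [12,0.2,0,0,0,0.058,5],
    [14,0.4,0,0,0,0.08,5],
    [14,0.4,0,0,0,0.08,5],
  ],
)

```text
clock: 16.55
tcp_pos: [0.4854, -0.0355, 0.167]
orientation: [-0.449, -3.109, -0.001]
contact_force: [0.3, -0.4, -2.3]
grip_width: 0.0128
gripper_force: 39.7
```

```bash
python3 path.py 12 0 0 7
```

```text
s 183.0 L [140.8  72.6] th 1.141 Fx -0.4 Fy(left) 0.3 Fz -2.3 pose err x,left [ 0.2 -0. ]
t 16.55 p [485.4 -35.5 167. ] yaw 2.8549 tilt [-0.0001  0.001 ] F [ 0.3 -0.4 -2.3] M [-0.03 -0.02  0.02] w 12.8 q [-0.31  0.22  0.29  2.05 -0.08  0.88  1.31]
[-0.2, -0.0, 0.0] [0.001, -0.0, -0.001]
[1.5, 0.0, 0.0] [0.001, -0.0, 0.02]
[3.2, 0.1, 0.0] [0.001, -0.0, 0.044]
[4.9, 0.3, 0.0] [0.001, -0.0, 0.07]
[6.5, 0.4, 0.0] [0.001, -0.0, 0.099]
[8.2, 0.7, 0.0] [0.001, -0.0, 0.131]
[9.9, 0.9, 0.0] [0.001, -0.0, 0.165]
[11.5, 1.2, 0.0] [0.001, -0.0, 0.201]
```

step_arm(
  moves=[
    [1.6,0,0,0,0,0.02,5],
    [3.3,0.1,0,0,0,0.044,5],
    [5,0.3,0,0,0,0.07,5],
    [6.6,0.4,0,0,0,0.099,5],
    [8.3,0.7,0,0,0,0.131,5],
    [10,0.9,0,0,0,0.165,5],
    [11.6,1.2,0,0,0,0.201,5],
    [11.6,1.2,0,0,0,0.201,5],
  ],
)

```text
clock: 17.35
tcp_pos: [0.4747, -0.0311, 0.167]
orientation: [-0.759, -3.048, -0.001]
contact_force: [0.4, -0.6, -2.1]
grip_width: 0.012
gripper_force: 39.7
```

```bash
python3 path.py 14 0 0 7
```

```text
s 195.0 L [146.7  82.6] th 0.939 Fx -0.7 Fy(left) 0.3 Fz -2.1 pose err x,left [0. 0.]
t 17.35 p [474.7 -31.1 167. ] yaw 2.6537 tilt [-0.0001  0.0009] F [ 0.4 -0.6 -2.1] M [ 0.01 -0.   -0.07] w 12.0 q [-0.35  0.2   0.32  2.08 -0.08  0.88  1.1 ]
[-0.0, 0.0, 0.0] [0.001, -0.001, -0.0]
[1.9, 0.1, 0.0] [0.001, -0.001, 0.044]
[3.9, 0.2, 0.0] [0.001, -0.001, 0.089]
[5.8, 0.4, 0.0] [0.001, -0.001, 0.133]
[7.8, 0.7, 0.0] [0.001, -0.001, 0.177]
[9.7, 1.1, 0.0] [0.001, -0.001, 0.222]
[11.6, 1.6, 0.0] [0.001, -0.001, 0.266]
[13.5, 2.2, 0.0] [0.001, -0.001, 0.311]
```

step_arm(
  moves=[
    [1.9,0.1,0,0,0,0.044,5],
    [3.9,0.2,0,0,0,0.089,5],
    [5.8,0.4,0,0,0,0.133,5],
    [7.8,0.7,0,0,0,0.177,5],
    [9.7,1.1,0,0,0,0.222,5],
    [11.6,1.6,0,0,0,0.266,5],
    [13.5,2.2,0,0,0,0.311,5],
    [13.5,2.2,0,0,0,0.311,5],
  ],
)

```text
clock: 18.15
tcp_pos: [0.464, -0.0228, 0.1671]
orientation: [-1.22, -2.895, -0.001]
contact_force: [-0.3, 0.5, -1.9]
grip_width: 0.012
gripper_force: 39.7
```

```bash
python3 path.py 14 0 0 7
```

```text
s 209.0 L [156.5  92. ] th 0.628 Fx 0.6 Fy(left) -0.1 Fz -1.9 pose err x,left [-0.  -0.2]
t 18.15 p [464.  -22.8 167.1] yaw 2.344 tilt [0.    0.001] F [-0.3  0.5 -1.9] M [0.05 0.03 0.  ] w 12.0 q [-0.4   0.18  0.36  2.1  -0.08  0.87  0.78]
[0.0, -0.2, 0.1] [0.001, -0.001, 0.001]
[2.0, -0.1, 0.1] [0.001, -0.001, 0.046]
[3.9, 0.0, 0.1] [0.001, -0.001, 0.09]
[5.9, 0.2, 0.1] [0.001, -0.001, 0.134]
[7.8, 0.5, 0.1] [0.001, -0.001, 0.179]
[9.7, 0.9, 0.1] [0.001, -0.001, 0.223]
[11.6, 1.4, 0.1] [0.001, -0.001, 0.268]
[13.5, 2.0, 0.1] [0.001, -0.001, 0.312]
```

step_arm(
  moves=[
    [2,0,0,0,0,0.046,5],
    [3.9,0.1,0,0,0,0.09,5],
    [5.9,0.3,0,0,0,0.134,5],
    [7.8,0.6,0,0,0,0.179,5],
    [9.7,0.9,0,0,0,0.223,5],
    [11.6,1.4,0,0,0,0.268,5],
    [13.5,2,0,0,0,0.312,5],
    [13.5,2,0,0,0,0.312,5],
  ],
)

```text
clock: 18.95
tcp_pos: [0.4561, -0.0118, 0.1671]
orientation: [-1.653, -2.671, -0.001]
contact_force: [0.2, 0.6, -2.5]
grip_width: 0.0122
gripper_force: 39.7
```

```bash
python3 path.py 14 0 0 7
```

```text
s 223.0 L [168.5  98.2] th 0.317 Fx 0.5 Fy(left) -0.4 Fz -2.5 pose err x,left [-0.1 -0.1]
t 18.95 p [456.1 -11.8 167.1] yaw 2.0329 tilt [0.0002 0.0009] F [ 0.2  0.6 -2.5] M [-0.04 -0.02 -0.01] w 12.2 q [-0.46  0.17  0.39  2.12 -0.08  0.87  0.44]
[0.1, -0.1, 0.1] [0.001, -0.001, 0.001]
[2.1, -0.1, 0.1] [0.001, -0.001, 0.045]
[4.0, 0.0, 0.1] [0.001, -0.001, 0.087]
[6.0, 0.2, 0.1] [0.001, -0.001, 0.125]
[7.9, 0.4, 0.1] [0.001, -0.001, 0.16]
[9.9, 0.8, 0.1] [0.0, -0.001, 0.191]
[11.8, 1.1, 0.1] [0.0, -0.001, 0.219]
[13.8, 1.5, 0.1] [0.0, -0.001, 0.243]
```

step_arm(
  moves=[
    [2.1,0,0,0,0,0.045,5],
    [4,0.1,0,0,0,0.087,5],
    [6,0.3,0,0,0,0.125,5],
    [7.9,0.5,0,0,0,0.16,5],
    [9.9,0.8,0,0,0,0.191,5],
    [11.8,1.1,0,0,0,0.219,5],
    [13.8,1.5,0,0,0,0.243,5],
    [13.8,1.5,0,0,0,0.243,5],
  ],
)

```text
clock: 19.75
tcp_pos: [0.4513, 0.0013, 0.1671]
orientation: [-1.965, -2.451, -0.001]
contact_force: [0.1, -0.3, -2.4]
grip_width: 0.0123
gripper_force: 39.7
```

```bash
python3 path.py 28 0 0 7
```

```text
s 237.0 L [182.1 101.1] th 0.075 Fx -0.3 Fy(left) -0.0 Fz -2.4 pose err x,left [0. 0.]
t 19.75 p [451.3   1.3 167.1] yaw 1.7899 tilt [0.0002 0.0009] F [ 0.1 -0.3 -2.4] M [ 0.02  0.   -0.02] w 12.3 q [-0.51  0.16  0.41  2.13 -0.08  0.87  0.17]
[-0.0, 0.0, 0.1] [0.0, -0.001, -0.0]
[3.9, 0.0, 0.1] [0.0, -0.001, 0.038]
[7.9, 0.2, 0.1] [0.0, -0.001, 0.063]
[11.9, 0.5, 0.1] [0.0, -0.001, 0.074]
[15.9, 0.8, 0.1] [0.0, -0.001, 0.075]
[19.9, 1.1, 0.1] [0.0, -0.001, 0.075]
[23.9, 1.4, 0.1] [0.0, -0.001, 0.075]
[27.9, 1.7, 0.1] [0.0, -0.001, 0.075]
```

step_arm(
  moves=[
    [3,0,0,0,0,0.03,5],
    [6,0.1,0,0,0,0.053,5],
    [10,0.3,0,0,0,0.07,5],
    [14,0.6,0,0,0,0.075,5],
    [18,0.9,0,0,0,0.075,5],
    [23,1.3,0,0,0,0.075,5],
    [28,1.7,0,0,0,0.075,5],
    [28,1.7,0,0,0,0.075,5],
  ],
)

```text
clock: 20.55
tcp_pos: [0.4468, 0.0297, 0.1671]
orientation: [-2.055, -2.375, -0.001]
contact_force: [-0.6, -0.2, -2.3]
grip_width: 0.0121
gripper_force: 39.7
```

```bash
python3 path.py 60 0 0 2
```

```text
s 266.0 L [210.9 101.5] th 0.000 Fx -0.1 Fy(left) 0.6 Fz -2.3 pose err x,left [-0.1 -0. ]
t 20.55 p [446.8  29.7 167.1] yaw 1.7153 tilt [0.     0.0011] F [-0.6 -0.2 -2.3] M [ 0.01 -0.01  0.  ] w 12.1 q [-0.57  0.15  0.4   2.14 -0.08  0.86  0.03]
[0.1, -0.0, 0.1] [0.0, -0.001, 0.0]
[30.1, -0.0, 0.1] [0.0, -0.001, 0.0]
[60.1, -0.0, 0.2] [0.0, -0.001, 0.0]
```

step_arm(
  moves=[
    [5,0,0,0,0,0,5],
    [12,0,0,0,0,0,5],
    [20,0,0,0,0,0,5],
    [28,0,0,0,0,0,5],
    [36,0,0,0,0,0,5],
    [44,0,0,0,0,0,5],
    [52,0,0,0,0,0,5],
    [58,0,0,0,0,0,5],
  ],
)

```text
clock: 21.35
tcp_pos: [0.4385, 0.0871, 0.1672]
orientation: [-2.056, -2.375, -0.001]
contact_force: [0.4, 0.9, -2.2]
grip_width: 0.0125
gripper_force: 39.7
```

step_arm(
  moves=[
    [4,0,0,0,0,0,5],
    [8,0,0,0,0,0,5],
    [11,0,0,0,0,0,5],
    [13,0,0,0,0,0,5],
    [15,0,0,0,0,0,5],
    [16,0,0,0,0,0,5],
    [16,0,0,0,0,0,5],
  ],
)

```text
clock: 22.05
tcp_pos: [0.4363, 0.1021, 0.1672]
orientation: [-2.057, -2.374, -0.001]
contact_force: [0.0, -0.2, -2.4]
grip_width: 0.0124
gripper_force: 39.7
```

```bash
python3 path.py 10 0 0 2
```

```text
s 339.0 L [284.  101.4] th 0.000 Fx -0.2 Fy(left) -0.0 Fz -2.4 pose err x,left [ 0.  -0.1]
t 22.05 p [436.3 102.1 167.2] yaw 1.7138 tilt [0.0001 0.0009] F [ 0.  -0.2 -2.4] M [ 0.02  0.03 -0.02] w 12.4 q [-0.68  0.15  0.34  2.14 -0.07  0.86 -0.15]
[-0.0, -0.1, 0.2] [0.0, -0.001, -0.001]
[5.0, -0.1, 0.2] [0.0, -0.001, -0.001]
[5.0, -0.1, 0.2] [0.0, -0.001, -0.001]
```

step_arm(
  moves=[
    [2,0,0,0,0,0,5],
    [4,0,0,0,0,0,5],
    [6,0,0,0,0,0,5],
    [7.5,0,0,0,0,0,5],
    [8.5,0,0,0,0,0,5],
    [9.5,0,0,0,0,0,5],
    [10,0,0,0,0,0,5],
    [10,0,0,0,0,0,5],
  ],
)

```text
clock: 22.85
tcp_pos: [0.4349, 0.112, 0.1672]
orientation: [-2.057, -2.374, -0.001]
contact_force: [-0.1, -0.0, -1.0]
grip_width: 0.0123
gripper_force: 39.7
```

```bash
python3 path.py 1
```

```text
s 344.0 L [294.  101.4] th 0.000 Fx -0.0 Fy(left) 0.1 Fz -1.0 pose err x,left [ 5.  -0.1]
t 22.85 p [434.9 112.  167.2] yaw 1.7138 tilt [0.0001 0.0008] F [-0.1 -0.  -1. ] M [-0.02  0.03 -0.03] w 12.3 q [-0.69  0.15  0.34  2.13 -0.07  0.87 -0.18]
[-5.0, -0.1, 0.2] [0.0, -0.001, -0.001]
[-5.0, -0.1, 0.2] [0.0, -0.001, -0.001]
[-5.0, -0.1, 0.2] [0.0, -0.001, -0.001]
[-5.0, -0.1, 0.2] [0.0, -0.001, -0.001]
[-5.0, -0.1, 0.2] [0.0, -0.001, -0.001]
[-5.0, -0.1, 0.2] [0.0, -0.001, -0.001]
[-5.0, -0.1, 0.2] [0.0, -0.001, -0.001]
```

Feel for the stop at 0.4 mm per row.

step_arm(
  moves=[
    [0.4,0,0,0,0,0,5],
    [0.8,0,0,0,0,0,5],
    [1.2,0,0,0,0,0,5],
    [1.6,0,0,0,0,0,5],
    [2,0,0,0,0,0,5],
    [2.4,0,0,0,0,0,5],
    [2.7,0,0,0,0,0,5],
    [3,0,0,0,0,0,5],
  ],
)

```text
clock: 23.65
tcp_pos: [0.4344, 0.115, 0.1672]
orientation: [-2.057, -2.374, -0.001]
contact_force: [0.3, 0.3, -1.1]
grip_width: 0.0123
gripper_force: 39.7
```

step_arm(
  moves=[
    [0.3,0,0,0,0,0,5],
    [0.6,0,0,0,0,0,5],
    [0.9,0,0,0,0,0,5],
    [1.2,0,0,0,0,0,5],
    [1.5,0,0,0,0,0,5],
    [1.5,0,0,0,0,0,5],
  ],
)

```text
clock: 24.25
tcp_pos: [0.4343, 0.1164, 0.1672]
orientation: [-2.057, -2.374, -0.001]
contact_force: [0.5, -0.0, -2.1]
grip_width: 0.0121
gripper_force: 39.7
```

step_arm(
  moves=[
    [0.3,0,0,0,0,0,5],
    [0.6,0,0,0,0,0,5],
    [0.9,0,0,0,0,0,5],
    [1.2,0,0,0,0,0,5],
    [1.5,0,0,0,0,0,5],
    [1.5,0,0,0,0,0,5],
  ],
)

```text
clock: 24.85
tcp_pos: [0.4341, 0.1176, 0.1672]
orientation: [-2.057, -2.374, -0.001]
contact_force: [1.1, -1.9, -1.8]
grip_width: 0.0123
gripper_force: 39.8
```

step_arm(
  moves=[
    [0.2,0,0,0,0,0,5],
    [0.4,0,0,0,0,0,5],
    [0.5,0,0,0,0,0,5],
    [0.5,0,0,0,0,0,5],
  ],
)

```text
clock: 25.25
tcp_pos: [0.4341, 0.118, 0.1673]
orientation: [-2.057, -2.374, -0.001]
contact_force: [0.2, -4.0, -0.0]
grip_width: 0.0122
gripper_force: 40.0
```

step_arm(
  moves=[
    [0,0,0.4,0,0,0,5],
    [0,0,0.8,0,0,0,5],
    [0,0,1.2,0,0,0,5],
    [0,0,1.5,0,0,0,5],
    [0,0,1.5,0,0,0,5],
  ],
)

```text
clock: 25.75
tcp_pos: [0.4341, 0.1182, 0.1656]
orientation: [-2.057, -2.374, -0.001]
contact_force: [0.3, -5.3, 1.4]
grip_width: 0.0123
gripper_force: 40.0
```

step_arm(
  moves=[
    [0,0,0,0,0,0,14],
    [0,0,0,0,0,0,18],
    [0,0,0,0,0,0,24],
    [0,0,0,0,0,0,32],
    [0,0,0,0,0,0,40],
    [0,0,0,0,0,0,40],
  ],
)

```text
clock: 26.35
tcp_pos: [0.434, 0.1186, 0.1657]
orientation: [-2.057, -2.374, -0.001]
contact_force: [-0.3, -0.7, -1.0]
grip_width: 0.0399
gripper_force: 0.0
```

```bash
python3 g.py; python3 - <<'E'
from h import *
f=grab('scene'); cv2.imwrite('pics/s4.png',cv2.resize(f['image'][80:200,270:420,::-1],None,fx=4,fy=4,interpolation=cv2.INTER_CUBIC))
E
```

```text
t 26.35 p [434.  118.6 165.7] yaw 1.7139 tilt [0.0002 0.0011] F [-0.3 -0.7 -1. ] M [-0.02 -0.03 -0.05] w 39.9 q [-0.7   0.15  0.33  2.13 -0.07  0.86 -0.19]
```

View pics/s4.png

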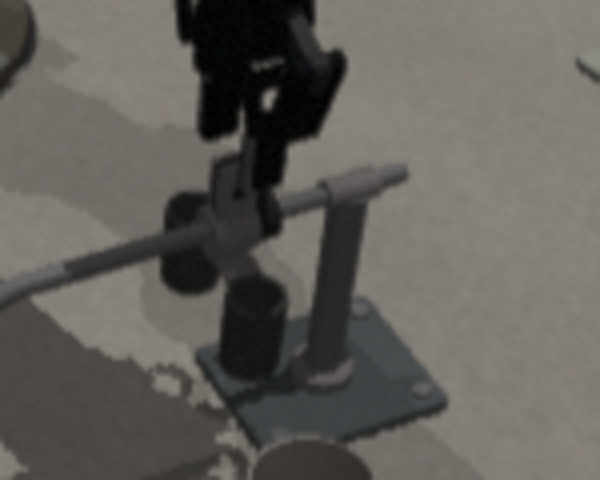

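The crop shows the holder hanging upright at (235,220), against the dark stop at (268,210), with the open fingers either side of the lug. Retreating upwards.

step_arm(
  moves=[
    [0,0,-8,0,0,0,40],
    [0,0,-20,0,0,0,40],
    [0,0,-40,0,0,0,40],
    [0,0,-65,0,0,0,40],
    [0,0,-95,0,0,0,40],
    [0,0,-110,0,0,0,40],
    [0,0,-110,0,0,0,40],
  ],
)

```text
clock: 27.1
tcp_pos: [0.4356, 0.1188, 0.2789]
orientation: [2.056, 2.373, 0.01]
contact_force: [0.4, 0.5, -0.4]
grip_width: 0.0402
gripper_force: 0.0
```

```bash
python3 g.py; python3 - <<'E'
from h import *
f=grab('scene'); cv2.imwrite('pics/s5.png',cv2.resize(f['image'][80:200,270:420,::-1],None,fx=5,fy=5,interpolation=cv2.INTER_CUBIC))
E
```

```text
t 27.1 p [435.6 118.8 278.9] yaw 1.7135 tilt [0.0052 0.0039] F [ 0.4  0.5 -0.4] M [0.01 0.02 0.04] w 40.2 q [-0.73  0.01  0.33  1.99 -0.01  1.13 -0.25]
```

View pics/s5.png

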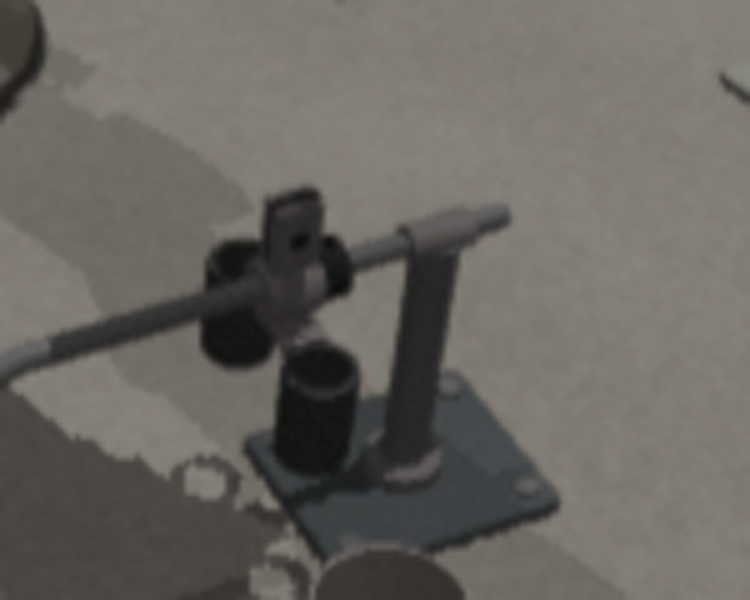

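```bash
python3 - <<'E'
from path import *
c,s=np.cos(1.715),np.sin(1.715)
for n in('top','scene'):
    w=cloud(grab(n)); L=(w[...,:2]-np.array(Q[:2]))@np.array([[c,-s],[s,c]]); X,Y,z=L[...,0],L[...,1],w[...,2]
    k=(z>.175)&(z<.2)&(abs(X-.3)<.03)&(abs(Y-.1015)<.02); print(n,'lug X',np.percentile(X[k],[2,50,98]).round(4),'Y',np.percentile(Y[k],[2,50,98]).round(4),'z',z[k].max().round(4))
    k=(z>.1575)&(z<.17)&(X>.29)&(X<.345)&(abs(Y-.1015)<.006); print(' collar+stop X',np.histogram(X[k],np.arange(.29,.346,.003))[0])
E
```

```text
top lug X [0.2873 0.2965 0.3088] Y [0.0928 0.0994 0.1062] z 0.1971
 collar+stop X [ 0  0  0  0  0  0  0  0  3 11 12  3  0  0  0  0  0  0]
scene lug X [0.2851 0.2945 0.307 ] Y [0.0917 0.0947 0.1057] z 0.1958
 collar+stop X [0 0 1 0 0 0 1 6 5 8 1 0 1 0 1 1 0 0]
```

```bash
python3 - <<'E'
from h import *
a=pickle.load(open('top.pkl','rb'))['image'];b=pickle.load(open('scene.pkl','rb'))['image']
A=cv2.resize(a[275:325,165:215,::-1],(400,400),interpolation=cv2.INTER_CUBIC);B=cv2.resize(b[115:155,315:355,::-1],(400,400),interpolation=cv2.INTER_CUBIC)
cv2.imwrite('pics/z.png',cv2.convertScaleAbs(np.hstack([A,B]),alpha=1.8))
E
```

```text
(no output)
```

View pics/z.png

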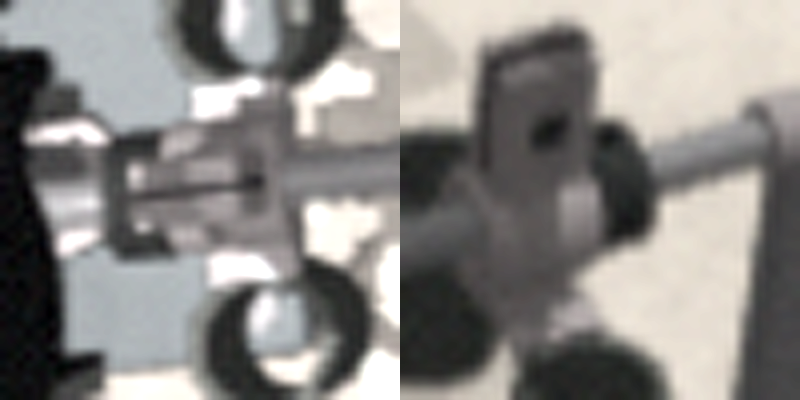

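Both close-ups show the collar at or very near the stop (top view boundary about (165,190)), but the depth figures leave a gap of 1–3 mm possible. I'll nudge it gently from behind with closed fingers.

```bash
python3 -c "
from path import *
go(rail(.258,Q,.279,.1015),rail(.258,Q,.171,.1015))"
```

```text
t 27.25 p [433.5 118.1 275.3] yaw 1.7138 tilt [-0.0005  0.0007] F [-0.3  0.4 -0.7] M [ 0.03  0.04 -0.01] w 39.8 q [-0.73  0.02  0.33  2.   -0.01  1.13 -0.25]
[-42.3, 0.4, -3.7] [-0.0, -0.001, -0.001]
[-42.3, 0.5, 104.3] [-0.0, -0.001, -0.001]
```

step_arm(
  moves=[
    [-20,0.4,0,0,0,0,20],
    [-42,0.4,0,0,0,0,0],
    [-42,0.4,20,0,0,0,0],
    [-42,0.4,50,0,0,0,0],
    [-42,0.4,80,0,0,0,0],
    [-42,0.4,98,0,0,0,0],
    [-42,0.4,104,0,0,0,0],
    [-42,0.4,104,0,0,0,0],
  ],
  grip_force=20,
)

```text
clock: 28.05
tcp_pos: [0.4394, 0.0765, 0.1706]
orientation: [-2.056, -2.373, 0.003]
contact_force: [-0.2, -0.1, -0.5]
grip_width: -0.0001
gripper_force: 0.0
```

```bash
python3 -c "
from path import *
go(rail(.272,Q,.170,.1015),rail(.278,Q,.170,.1015))"
```

```text
t 28.05 p [439.4  76.5 170.6] yaw 1.7136 tilt [-0.0025 -0.0005] F [-0.2 -0.1 -0.5] M [ 0.01 -0.02 -0.03] w -0.1 q [-0.66  0.14  0.38  2.14 -0.07  0.88 -0.09]
[13.8, 0.5, 0.6] [-0.003, 0.0, -0.001]
[19.8, 0.5, 0.6] [-0.003, 0.0, -0.001]
```

step_arm(
  moves=[
    [3,0.3,0,0,0,0,0],
    [6,0.3,0,0,0,0,0],
    [9,0.3,0,0,0,0,0],
    [11,0.3,0,0,0,0,0],
    [12.5,0.3,0,0,0,0,0],
    [13.5,0.3,0,0,0,0,0],
    [14,0.3,0,0,0,0,0],
    [14,0.3,0,0,0,0,0],
  ],
)

```text
clock: 28.85
tcp_pos: [0.4386, 0.0908, 0.1716]
orientation: [-2.057, -2.374, -0.001]
contact_force: [0.0, 0.6, -0.2]
grip_width: -0.0
gripper_force: 0.0
```

step_arm(
  moves=[
    [0.5,0,0,0,0,0,0],
    [1,0,0,0,0,0,0],
    [1.5,0,0,0,0,0,0],
    [2,0,0,0,0,0,0],
    [2.5,0,0,0,0,0,0],
    [3,0,0,0,0,0,0],
    [3,0,0,0,0,0,0],
  ],
)

```text
clock: 29.55
tcp_pos: [0.4382, 0.0938, 0.1717]
orientation: [-2.057, -2.374, -0.001]
contact_force: [0.1, -0.3, 0.5]
grip_width: 0.0
gripper_force: 0.0
```

step_arm(
  moves=[
    [0.4,0,0,0,0,0,0],
    [0.8,0,0,0,0,0,0],
    [1.2,0,0,0,0,0,0],
    [1.5,0,0,0,0,0,0],
    [1.5,0,0,0,0,0,0],
  ],
)

```text
clock: 30.05
tcp_pos: [0.438, 0.0953, 0.1717]
orientation: [-2.057, -2.374, -0.001]
contact_force: [0.1, -0.7, -0.3]
grip_width: 0.0001
gripper_force: 0.0
```

step_arm(
  moves=[
    [0.3,0,0,0,0,0,0],
    [0.6,0,0,0,0,0,0],
    [0.8,0,0,0,0,0,0],
    [1,0,0,0,0,0,0],
    [1,0,0,0,0,0,0],
  ],
)

```text
clock: 30.55
tcp_pos: [0.4379, 0.0962, 0.1717]
orientation: [-2.057, -2.374, -0.001]
contact_force: [-0.4, 0.7, 0.6]
grip_width: -0.0001
gripper_force: 0.0
```

step_arm(
  moves=[
    [0.3,0,0,0,0,0,0],
    [0.6,0,0,0,0,0,0],
    [0.8,0,0,0,0,0,0],
    [1,0,0,0,0,0,0],
    [1,0,0,0,0,0,0],
  ],
)

```text
clock: 31.05
tcp_pos: [0.4377, 0.0972, 0.1717]
orientation: [-2.057, -2.374, -0.001]
contact_force: [0.7, 0.2, 0.1]
grip_width: 0.0
gripper_force: 0.0
```

step_arm(
  moves=[
    [0.2,0,0,0,0,0,0],
    [0.4,0,0,0,0,0,0],
    [0.6,0,0,0,0,0,0],
    [0.6,0,0,0,0,0,0],
  ],
)

```text
clock: 31.45
tcp_pos: [0.4377, 0.0978, 0.1717]
orientation: [-2.057, -2.374, -0.001]
contact_force: [-0.6, 0.1, -0.1]
grip_width: -0.0002
gripper_force: 0.0
```

step_arm(
  moves=[
    [0.3,0,0,0,0,0,0],
    [0.6,0,0,0,0,0,0],
    [0.8,0,0,0,0,0,0],
    [1,0,0,0,0,0,0],
    [1,0,0,0,0,0,0],
  ],
)

```text
clock: 31.95
tcp_pos: [0.4375, 0.0988, 0.1717]
orientation: [-2.057, -2.374, -0.001]
contact_force: [0.7, -0.4, 0.5]
grip_width: -0.0
gripper_force: 0.0
```

```bash
python3 - <<'E'
from path import *
go()
c,s=np.cos(1.715),np.sin(1.715)
w=cloud(grab('scene')); L=(w[...,:2]-np.array(Q[:2]))@np.array([[c,-s],[s,c]]); X,Y,z=L[...,0],L[...,1],w[...,2]
k=(z>.175)&(z<.2)&(abs(X-.3)<.03)&(abs(Y-.1015)<.02); print('lug X',np.percentile(X[k],[2,50,98]).round(4))
b=pickle.load(open('scene.pkl','rb'))['image']; B=cv2.resize(b[105:165,300:360,::-1],(600,600),interpolation=cv2.INTER_CUBIC)
cv2.imwrite('pics/z2.png',cv2.convertScaleAbs(B,alpha=1.8))
E
```

```text
t 31.95 p [437.5  98.8 171.7] yaw 1.7138 tilt [0.0001 0.0009] F [ 0.7 -0.4  0.5] M [ 0.02  0.01 -0.05] w -0.0 q [-0.69  0.14  0.36  2.13 -0.07  0.88 -0.14]
lug X [0.2756 0.295  0.3073]
```

View pics/z2.png

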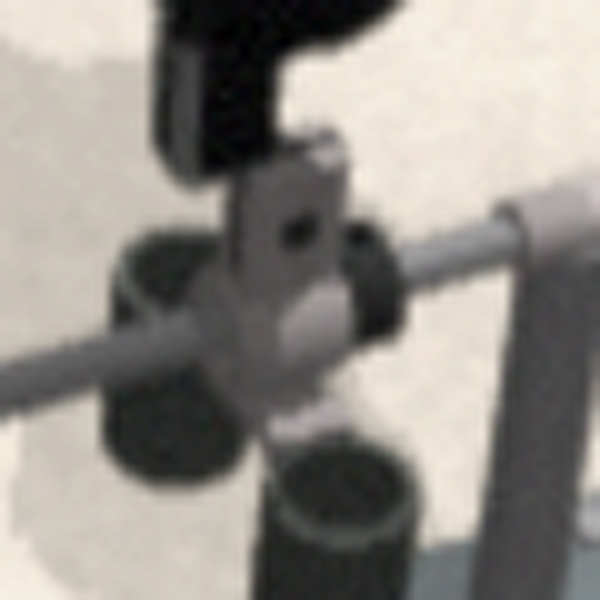

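Collar end (350,310) abuts the dark stop (375,285) with no rod visible between, and the fingers are just behind the lug. I'll push on until I feel contact.

step_arm(
  moves=[
    [0.2,0,0,0,0,0,0],
    [0.4,0,0,0,0,0,0],
    [0.6,0,0,0,0,0,0],
    [0.8,0,0,0,0,0,0],
    [0.8,0,0,0,0,0,0],
  ],
)

```text
clock: 32.5
tcp_pos: [0.4374, 0.0996, 0.1717]
orientation: [-2.057, -2.374, -0.001]
contact_force: [0.1, 0.3, 1.0]
grip_width: -0.0001
gripper_force: 0.0
```

step_arm(
  moves=[
    [0.2,0,0,0,0,0,0],
    [0.4,0,0,0,0,0,0],
    [0.6,0,0,0,0,0,0],
    [0.6,0,0,0,0,0,0],
  ],
)

```text
clock: 32.9
tcp_pos: [0.4373, 0.1002, 0.1717]
orientation: [-2.057, -2.374, -0.001]
contact_force: [0.2, 0.3, -0.2]
grip_width: -0.0001
gripper_force: 0.0
```

step_arm(
  moves=[
    [0.3,0,0,0,0,0,0],
    [0.6,0,0,0,0,0,0],
    [0.9,0,0,0,0,0,0],
    [1.2,0,0,0,0,0,0],
    [1.2,0,0,0,0,0,0],
  ],
)

```text
clock: 33.4
tcp_pos: [0.4371, 0.1014, 0.1717]
orientation: [-2.057, -2.374, -0.001]
contact_force: [-0.1, 0.6, 0.5]
grip_width: 0.0003
gripper_force: 0.0
```

step_arm(
  moves=[
    [0.2,0,0,0,0,0,0],
    [0.4,0,0,0,0,0,0],
    [0.6,0,0,0,0,0,0],
    [0.6,0,0,0,0,0,0],
  ],
)

```text
clock: 33.8
tcp_pos: [0.437, 0.102, 0.1717]
orientation: [-2.057, -2.374, -0.001]
contact_force: [0.6, -0.5, 0.3]
grip_width: -0.0
gripper_force: 0.0
```

```bash
python3 - <<'E'
from path import *
c,s=np.cos(1.715),np.sin(1.715)
w=cloud(grab('scene')); L=(w[...,:2]-np.array(Q[:2]))@np.array([[c,-s],[s,c]]); X,Y,z=L[...,0],L[...,1],w[...,2]
k=(z>.165)&(z<.19)&(abs(X-.3)<.035)&(abs(Y-.1015)<.02); print('X hist',np.histogram(X[k],np.arange(.27,.32,.002)),np.percentile(X[k],98))
b=pickle.load(open('scene.pkl','rb'))['image']; B=cv2.resize(b[105:165,300:360,::-1],(600,600),interpolation=cv2.INTER_CUBIC)
cv2.imwrite('pics/z3.png',cv2.convertScaleAbs(B,alpha=2.2))
E
```

```text
X hist (array([ 0,  0,  0,  0,  0,  0,  0, 24, 14, 10,  8,  9,  8,  8,  9,  8,  6,
        7,  5,  0,  0,  0,  0,  0]), array([0.27 , 0.272, 0.274, 0.276, 0.278, 0.28 , 0.282, 0.284, 0.286,
       0.288, 0.29 , 0.292, 0.294, 0.296, 0.298, 0.3  , 0.302, 0.304,
       0.306, 0.308, 0.31 , 0.312, 0.314, 0.316, 0.318])) 0.30649628913573246
```

View pics/z3.png

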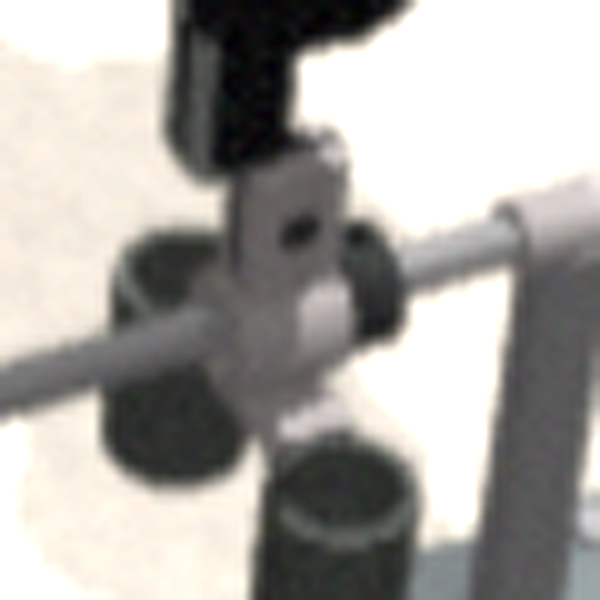

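```bash
python3 - <<'E'
from path import *
c,s=np.cos(1.715),np.sin(1.715)
f=pickle.load(open('scene.pkl','rb'));w=cloud(f); L=(w[...,:2]-np.array(Q[:2]))@np.array([[c,-s],[s,c]]); X,Y,z=L[...,0],L[...,1],w[...,2]
for v in range(107,138,2):
    print(v,[('%d,%d,%d'%tuple((1e3*np.array([X[v,u],Y[v,u]-.1015,z[v,u]])).round()) if z[v,u]>.1 else '-') for u in range(316,337,2)])
E
```

```text
107 ['-', '271,0,232', '269,-11,240', '271,-16,243', '269,-27,251', '269,-35,256', '271,-39,259', '270,-47,265', '273,-50,266', '279,-46,261', '290,-35,250']
109 ['-', '271,-1,228', '271,-10,234', '275,-10,233', '270,-27,246', '270,-34,251', '270,-41,256', '274,-41,255', '284,-32,246', '288,-33,245', '-']
111 ['-', '272,0,222', '272,-8,228', '275,-10,228', '270,-27,241', '271,-33,246', '286,-15,228', '-', '-', '-', '-']
113 ['-', '270,-3,220', '271,-10,224', '274,-13,226', '277,-15,227', '282,-14,224', '287,-13,222', '-', '-', '-', '-']
115 ['-', '271,-2,214', '273,-7,217', '275,-11,219', '278,-13,220', '283,-13,218', '287,-15,218', '-', '-', '-', '-']
117 ['272,6,203', '270,-5,212', '274,-5,210', '275,-12,215', '278,-15,216', '283,-15,215', '287,-15,213', '-', '306,2,195', '-', '-']
119 ['272,6,198', '271,-4,205', '273,-8,208', '276,-11,209', '279,-13,210', '284,-13,208', '288,-14,207', '299,-3,196', '303,-4,196', '-', '-']
121 ['-', '271,-4,201', '274,-6,201', '275,-14,207', '279,-15,206', '285,-12,202', '293,-5,194', '298,-5,193', '300,-10,195', '305,-9,193', '-']
123 ['-', '-', '
[... 468 characters left out ...]
', '297,-11,177', '304,-6,171', '313,1,163', '316,-3,165']
131 ['297,49,126', '301,47,126', '305,45,126', '285,1,166', '287,-4,170', '291,-6,170', '294,-9,171', '299,-7,168', '303,-8,167', '310,-5,163', '313,-8,164']
133 ['298,49,120', '303,49,118', '283,6,158', '284,-2,164', '287,-4,165', '290,-8,166', '294,-9,166', '299,-9,164', '304,-8,162', '309,-7,159', '312,-10,161']
135 ['300,52,111', '302,48,114', '286,9,149', '283,-3,160', '286,-7,162', '290,-8,161', '294,-9,161', '299,-9,158', '303,-10,159', '308,-11,157', '312,-11,156']
137 ['272,1,155', '275,-1,156', '280,-1,153', '283,-4,155', '285,-9,158', '290,-10,157', '293,-12,158', '298,-12,156', '302,-13,156', '306,-14,155', '313,-12,151']
```

step_arm(
  moves=[
    [-6,0,0,0,0,0,0],
    [-14,0,0,0,0,0,0],
    [-20,0,0,0,0,0,0],
    [-20,0,3,0,0,0,0],
    [-20,0,6,0,0,0,0],
    [-20,0,9,0,0,0,0],
    [-20,0,11,0,0,0,0],
    [-20,0,11,0,0,0,0],
  ],
)

```text
clock: 34.65
tcp_pos: [0.4396, 0.0823, 0.1602]
orientation: [-2.056, -2.374, 0.0]
contact_force: [-0.2, 0.3, -0.1]
grip_width: 0.0001
gripper_force: 0.0
```

step_arm(
  moves=[
    [2,0,0,0,0,0,0],
    [4,0,0,0,0,0,0],
    [6,0,0,0,0,0,0],
    [8,0,0,0,0,0,0],
    [10,0,0,0,0,0,0],
    [11,0,0,0,0,0,0],
    [12,0,0,0,0,0,0],
    [12,0,0,0,0,0,0],
  ],
)

```text
clock: 35.45
tcp_pos: [0.4382, 0.0942, 0.1607]
orientation: [-2.057, -2.374, -0.001]
contact_force: [-0.0, 0.2, -0.2]
grip_width: 0.0004
gripper_force: 0.0
```

```bash
python3 - <<'E'
from path import *
go()
c,s=np.cos(1.715),np.sin(1.715)
w=cloud(grab('scene')); L=(w[...,:2]-np.array(Q[:2]))@np.array([[c,-s],[s,c]]); X,Y,z=L[...,0],L[...,1],w[...,2]
for v in range(113,132,2):
    print(v,[('%d,%d,%d'%tuple((1e3*np.array([X[v,u],Y[v,u]-.1015,z[v,u]])).round()) if z[v,u]>.1 else '-') for u in range(310,337,2)])
E
```

```text
t 35.45 p [438.2  94.2 160.7] yaw 1.7139 tilt [0.0001 0.0009] F [-0.   0.2 -0.2] M [-0.03  0.06 -0.  ] w 0.4 q [-0.68  0.16  0.37  2.14 -0.08  0.85 -0.12]
113 ['-', '-', '263,-1,221', '262,-10,227', '264,-14,230', '263,-25,237', '262,-34,244', '262,-41,249', '262,-48,254', '266,-49,254', '272,-46,250', '281,-39,242', '285,-38,240', '-']
115 ['-', '-', '264,0,215', '264,-8,220', '267,-9,220', '259,-31,238', '263,-32,238', '261,-43,246', '271,-33,236', '277,-31,233', '282,-31,231', '-', '-', '-']
117 ['-', '-', '262,-2,212', '263,-9,217', '268,-9,216', '263,-25,228', '262,-35,236', '277,-16,218', '-', '-', '-', '308,4,193', '-', '-']
119 ['-', '-', '262,-3,208', '265,-7,210', '266,-12,213', '269,-16,215', '275,-13,211', '279,-13,210', '294,4,193', '297,2,193', '299,-3,196', '303,-3,195', '-', '-']
121 ['-', '-', '264,-1,200', '265,-8,206', '268,-10,206', '271,-13,207', '275,-13,206', '278,-16,207', '291,-1,192', '294,-4,194', '298,-6,193', '302,-7,193', '308,-4,189', '-']
123 ['-', '-', '263,-3,197', '265,-8,201', '268,-11,202', '270,-14,203', '277,-11,199', '279,-15,201', '287,-10,195', '292,-9,192', '296,-10,192', '301,-9,189', '305,-9,188', '-']
125 ['-', '-', '262,-5,195', '266,-7,194', '268,-12,197', '272,-12,197', '276,-14,196', '280,-14,195', '287,-10,190', '-', '297,-9,185', '303,-7,182', '307,-8,181', '-']
127 ['-', '-', '-', '266,-7,189', '266,-14,195', '271,-15,194', '279,-8,186', '285,-6,183', '289,-8,183', '294,-7,180', '299,-7,178', '301,-10,180', '318,9,160', '320,5,163']
129 ['-', '-', '292,49,134', '296,48,132', '301,48,131', '304,44,133', '285,2,171', '286,-5,176', '288,-10,179', '294,-8,176', '298,-8,175', '303,-8,173', '312,-1,164', '317,-1,163']
131 ['-', '286,46,132', '292,49,128', '298,51,124', '302,48,125', '306,46,125', '286,4,164', '285,-7,173', '290,-7,171', '294,-7,170', '300,-6,167', '304,-8,167', '311,-4,162', '314,-7,163']
```

step_arm(
  moves=[
    [0,0,1.5,0,0,0,0],
    [0,0,3,0,0,0,0],
    [0.5,0,4,0,0,0,0],
    [1,0,4,0,0,0,0],
    [1.5,0,4,0,0,0,0],
    [2,0,4,0,0,0,0],
    [2.5,0,4,0,0,0,0],
    [2.5,0,4,0,0,0,0],
  ],
)

```text
clock: 36.3
tcp_pos: [0.4381, 0.096, 0.1569]
orientation: [2.058, 2.374, 0.001]
contact_force: [-1.0, -3.5, 2.5]
grip_width: -0.0003
gripper_force: 1.9
```

step_arm(
  moves=[
    [0.3,0,0,0,0,0,0],
    [0.6,0,0,0,0,0,0],
    [0.9,0,0,0,0,0,0],
    [1.2,0,0,0,0,0,0],
    [1.5,0,0,0,0,0,0],
    [1.5,0,0,0,0,0,0],
  ],
)

```text
clock: 36.9
tcp_pos: [0.4383, 0.097, 0.1571]
orientation: [2.058, 2.373, 0.001]
contact_force: [0.1, -8.0, 6.3]
grip_width: 0.0001
gripper_force: 3.6
```

step_arm(
  moves=[
    [0.3,0,0,0,0,0,0],
    [0.6,0,0,0,0,0,0],
    [0.9,0,0,0,0,0,0],
    [0.9,0,0,0,0,0,0],
  ],
)

```text
clock: 37.3
tcp_pos: [0.4384, 0.0975, 0.1573]
orientation: [2.058, 2.372, 0.001]
contact_force: [0.6, -8.6, 7.8]
grip_width: -0.0
gripper_force: 4.4
```

Firm contact at about 8 N, so I'll back off and rise clear.

step_arm(
  moves=[
    [-2,0,-0.5,0,0,0,0],
    [-6,0,-2,0,0,0,0],
    [-12,0,-6,0,0,0,0],
    [-16,0,-20,0,0,0,0],
    [-16,0,-45,0,0,0,0],
    [-16,0,-75,0,0,0,0],
    [-16,0,-100,0,0,0,0],
    [-16,0,-100,0,0,0,0],
  ],
)

```text
clock: 38.1
tcp_pos: [0.4418, 0.0837, 0.26]
orientation: [2.056, 2.373, 0.011]
contact_force: [0.1, 0.4, 0.7]
grip_width: 0.0001
gripper_force: 0.0
```

```bash
python3 - <<'E'
from path import *
c,s=np.cos(1.715),np.sin(1.715)
for n in('top','scene'):
    w=cloud(grab(n)); L=(w[...,:2]-np.array(Q[:2]))@np.array([[c,-s],[s,c]]); X,Y,z=L[...,0],L[...,1],w[...,2]
    k=(z>.175)&(z<.2)&(abs(X-.3)<.03)&(abs(Y-.1015)<.02); print(n,'lug X',np.percentile(X[k],[2,50,98]).round(4),'Y',np.percentile(Y[k],[2,50,98]).round(4),'z',z[k].max().round(4))
    for lo in(.01,): 
        a=(z>.125)&(z<.142)&(abs(X-.3)<.03)&(abs(abs(Y-.1015)-.036)<.02); print(' rims X',X[a].min().round(4),X[a].max().round(4),'z',[np.median(z[a&(sg*(Y-.1015)>0)]).round(4) for sg in(-1,1)])
go()
E
```

```text
Traceback (most recent call last):
IndexError: index -1 is out of bounds for axis 0 with size 0
```

```bash
python3 - <<'E'
from path import *
c,s=np.cos(1.715),np.sin(1.715)
w=cloud(grab('scene')); L=(w[...,:2]-np.array(Q[:2]))@np.array([[c,-s],[s,c]]); X,Y,z=L[...,0],L[...,1],w[...,2]
k=(z>.175)&(z<.2)&(abs(X-.3)<.03)&(abs(Y-.1015)<.02); print('lug X',np.percentile(X[k],[2,50,98]).round(4),'Y',np.percentile(Y[k],[2,50,98]).round(4),'z',z[k].max().round(4))
im=pickle.load(open('scene.pkl','rb'))['image'].mean(-1)
k=(z>.14)&(z<.168)&(X>.29)&(X<.335)&(Y-.1015<0)&(Y-.1015>-.02)
for a in np.arange(.3,.334,.002):
    m=k&(X>=a)&(X<a+.002); print(round(a,3),m.sum(),im[m].mean().round(0) if m.any() else '',z[m].max().round(3) if m.any() else '',(Y[m].min()-.1015).round(3) if m.any() else '')
E
```

```text
lug X [0.2846 0.294  0.3069] Y [0.0924 0.095  0.1068] z 0.1961
0.3 13 60.0 0.167 -0.016
0.302 10 61.0 0.167 -0.016
0.304 9 74.0 0.163 -0.015
0.306 11 68.0 0.166 -0.014
0.308 6 50.0 0.161 -0.015
0.31 7 39.0 0.163 -0.012
0.312 13 27.0 0.165 -0.013
0.314 11 28.0 0.164 -0.015
0.316 8 25.0 0.164 -0.014
0.318 11 38.0 0.164 -0.014
0.32 7 57.0 0.163 -0.014
0.322 1 62.0 0.15 -0.012
0.324 1 39.0 0.153 -0.006
0.326 5 65.0 0.156 -0.007
0.328 2 77.0 0.154 -0.005
0.33 5 73.0 0.156 -0.005
0.332 3 62.0 0.155 -0.006
0.334 3 82.0 0.156 -0.007
```

```bash
python3 -c "
from bench import r
print(r.hand_in())"
```

```text
the job is handed in; nothing more can be done
None
```

The holder is threaded round both bends and hangs home against the stop collar, released; the job is handed in at about 38 s, but no verdict came back. I saw at most about 5 N during the slide and about 9 N in a final nudge.

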